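# Square up the shoe shine counter

### The job

Set the counter out for opening. First swing the ashtray arm out of the way so that its dish hangs centred over the round leather mat, then lay the brass straightedge flat on the counter and flush along the front edge of the dark stone slab, centred so that neither end sticks out past the slab. Finally lay every shoehorn and comb, as many as there are, flat on the counter side by side, square to the straightedge with the handle's butt end touching it, leaving the straightedge flush, the dish over the mat, and the tin, brush and jar where they are.

Things in the scene. Friction and masses are not known exactly. Their poses are not given: they have to be found in the camera images.
- slab: Fixed dark green stone slab lying on the marble counter, 120 mm (x) by 340 mm (y), 18 mm thick, with square straight edges; its place and yaw vary. Origin: centre of its underside; x points away from the front edge, y along it, z up. The tin and the brush stand on it.
- slab_face (a point): Middle of the slab's long front edge (the long side nearest the robot), at counter height. Axes as the slab: x into the slab (square to the front face), y along the edge. The front face is the plane x = 0 here.
- straightedge: Loose brass straightedge, a bar 280 mm long (y), 22 mm wide (x), 14 mm high, with an upright grip rib on top in the middle: 70 mm long (y), 12 mm thick (x), rising to 52 mm above the underside. Same both ways round. Origin: centre of the underside; y along its length, z up. About 0.55 kg.
- ashtray_arm (a joint): Angle of the chrome swing arm about its upright post, rad. 0: pointing along world -x, to the robot's side; it grows clockwise seen from above, 1.57: pointing to +y. Range -0.6 to 2.1. Starts 1.3 to 1.75, the dish over the place of the straightedge. Stiff (about 0.4 N m, 2.5 N at the knob): it stays where it is left.
- stand: Fixed chrome ashtray stand: round foot 100 mm across, post 22 mm thick and 112 mm high. Origin: foot centre on the counter, on the hinge axis of the arm. Never turned: its axes are the world's.
- ashtray_knob (a point): Top of the black upright round knob on the swing arm: 18 mm diameter, 44 mm tall (its foot at height 123 mm, top at 167 mm), 170 mm from the hinge axis. The arm beneath is 14 mm wide.
- ashtray_dish (a point): Centre of the rim of the chrome ashtray dish at the arm's end, 240 mm from the hinge axis; rim 84 mm across at height 130 mm, underside at 102 mm.
- mat: Fixed round brown leather mat, 90 mm across, 3 mm thick, on the counter beside the work: the ashtray's parking place. Origin: its centre, on the underside.
- horn_a: Loose horn shoehorn, one of up to three alike (None if absent), lying flat, 125 mm long. The +x half is a straight handle 65 long, 20 wide, 12 mm thick with a flat square butt end; the -x half a thin spoon blade 36 wide, 5 to 8 mm thick, with a round toe. Origin: middle of its length, on the underside; x along it towards the butt, z up. About 60 g.
- horn_b: Loose horn shoehorn, one of up to three alike (None if absent), lying flat, 125 mm long. The +x half is a straight handle 65 long, 20 wide, 12 mm thick with a flat square butt end; the -x half a thin spoon blade 36 wide, 5 to 8 mm thick, with a round toe. Origin: middle of its length, on the underside; x along it towards the butt, z up. About 60 g.
- horn_c: Loose horn shoehorn, one of up to three alike (None if absent), lying flat, 125 mm long. The +x half is a straight handle 65 long, 20 wide, 12 mm thick with a flat square butt end; the -x half a thin spoon blade 36 wide, 5 to 8 mm thick, with a round toe. Origin: middle of its length, on the underside; x along it towards the butt, z up. About 60 g.
- comb_a: Loose tortoiseshell comb, one of up to two alike (None if absent), lying flat, 125 mm long. The +x half is a handle 65 long, 20 wide, 12 mm thick with a flat square butt end; the -x half a spine 10 wide, 9 mm thick, on the +y side, with 4 mm thick teeth reaching to y = -20 mm. Origin: middle of its length, on the underside, on the handle centre line; x towards the butt. About 50 g.
- comb_b: Loose tortoiseshell comb, one of up to two alike (None if absent), lying flat, 125 mm long. The +x half is a handle 65 long, 20 wide, 12 mm thick with a flat square butt end; the -x half a spine 10 wide, 9 mm thick, on the +y side, with 4 mm thick teeth reaching to y = -20 mm. Origin: middle of its length, on the underside, on the handle centre line; x towards the butt. About 50 g.
- horn_a_butt (a point): Centre of the butt end face of horn_a: 62.5 mm along x from its origin, 6 mm above the underside.
- horn_b_butt (a point): Centre of the butt end face of horn_b: 62.5 mm along x from its origin, 6 mm above the underside.
- horn_c_butt (a point): Centre of the butt end face of horn_c: 62.5 mm along x from its origin, 6 mm above the underside.
- comb_a_butt (a point): Centre of the butt end face of comb_a: 62.5 mm along x from its origin, 6 mm above the underside.
- comb_b_butt (a point): Centre of the butt end face of comb_b: 62.5 mm along x from its origin, 6 mm above the underside.
- tin: Round brown polish tin, 80 mm across, 23 mm high, standing on the slab. Origin: centre of its underside. Leave alone.
- brush: Wooden shoe brush, 130 x 45 x 36 mm, bristles down on the slab. Origin: centre of its underside. Leave alone.
- cream_jar: Small jar of shoe cream, 56 mm across, 55 mm high, on the counter beyond the left end of the slab. Origin: centre of its underside. Leave alone.
Mind the look-alikes: they are no part of the job. Several things look just like the mat: the one meant starts farthest to the robot's left.

How it is judged (in metres and radians):
On the way, in this order (a step that is already met when the one before it is completed fails the run):
1. the ashtray dish hangs over the mat (centres within 25 mm) (horizontal distance between ashtray_dish and mat below 0.025 m), for 0.3 s.
2. the straightedge lies flush along the slab's front edge, centred (x of straightedge in the frame of slab_face between -0.0145 and -0.008 m and angle between the y axis of straightedge and the y axis of slab_face, either way round below 0.025 rad and y of straightedge in the frame of slab_face between -0.03 and 0.03 m and height (world z) of straightedge below 0.004 m and angle between straightedge's own z axis and vertical below 0.05 rad), for 0.3 s.
At the end, for the whole second after the job is handed in: Dish centre within 25 mm of the mat centre in plan. Straightedge flat, under 3.5 mm from the slab face, parallel within 0.025 rad, within 30 mm of mid-edge. Each item present at rest, flat, butt within 5 mm of the straightedge and along its length, square within 0.10 rad (all of step 2 and horizontal distance between ashtray_dish and mat below 0.025 m and x of horn_a_butt in the frame of straightedge between -0.016 and 0.016 m and x of each of horn_a_butt, horn_b_butt, horn_c_butt, comb_a_butt, comb_b_butt in the frame of slab_face below -0.015 m and y of horn_a_butt in the frame of straightedge between -0.14 and 0.14 m and angle between the x axis of each of horn_a, horn_b, horn_c, comb_a, comb_b and the x axis of slab_face, either way round below 0.1 rad and height (world z) of each of horn_a, horn_b, horn_c, comb_a, comb_b below 0.004 m and angle between each of horn_a, horn_b, horn_c, comb_a, comb_b's own z axis and vertical below 0.06 rad and linear speed of each of horn_a, horn_b, horn_c, comb_a, comb_b below 0.01 m/s and x of horn_b_butt in the frame of straightedge between -0.016 and 0.016 m and y of horn_b_butt in the frame of straightedge between -0.14 and 0.14 m and x of horn_c_butt in the frame of straightedge between -0.016 and 0.016 m and y of horn_c_butt in the frame of straightedge between -0.14 and 0.14 m and x of comb_a_butt in the frame of straightedge between -0.016 and 0.016 m and y of comb_a_butt in the frame of straightedge between -0.14 and 0.14 m and x of comb_b_butt in the frame of straightedge between -0.016 and 0.016 m and y of comb_b_butt in the frame of straightedge between -0.14 and 0.14 m); the robot touches nothing.
It fails at once if the polish tin is pushed more than 30 mm or tipped over (distance of tin from where it was at the start of the episode above 0.03 m or angle between tin's own z axis and vertical above 0.5 rad).
It fails at once if the brush is pushed more than 30 mm or tipped over (distance of brush from where it was at the start of the episode above 0.03 m or angle between brush's own z axis and vertical above 0.5 rad).
It fails at once if the cream jar is pushed more than 30 mm or tipped over (distance of cream_jar from where it was at the start of the episode above 0.03 m or angle between cream_jar's own z axis and vertical above 0.5 rad).
Of horn_a, horn_b, horn_c, comb_a, comb_b only 3 to 5 are there at a start; the rules pass over those that are not, and their reading is None.
At some moment in a run one of horn_a, horn_b, horn_c, comb_a, comb_b may be knocked a few centimetres aside while the robot is not near it.
Once in a run the grip may slacken for a moment while it holds something.
It also fails if it takes over 210 s, if anything falls off the work surface, if the arm or the gripper's body presses on something with over 40 N, if the wrist force passes 120 N, or if a joint passes its speed limit or range.

### The arm

A 7-joint arm with a two-finger parallel gripper is mounted at the origin on the work surface. World frame = base frame: x ahead of the robot, y to its left, z up, the work surface at z = 0. Lengths are in mm, angles in rad, forces in N, time in s.
With the tool pointing down it reaches from about 425 to 875 mm from the base axis. Payload 8.4 kg.
Tool frame: the origin (TCP) lies between the finger pads; the fingertips stand 11 mm ahead of it and the grasp point (between the pads) lies 8 mm behind it (manip.finger_overhang is the distance from the TCP to the fingertips, in mm); z points along the fingers, y is the line along which they close (so a half turn about z gives the same grasp; the last joint's range is limited). The gripper opens to 85 mm and grips with 20 to 120 N. Pads are 22 mm wide; open, the fingers measure 114 mm over their backs; the gripper's body (76 mm by 85 mm) begins 54 mm behind the grasp point. The pads swing forward as they close: fully open they stand 13 mm farther back than shut.
Start: joints at [-1.386, 0.333, 0.04, 1.465, -0.013, 1.343, -0.059], TCP at [182.006, 623.97, 242.308] pointing down, gripper open.
Joint ranges: [-2.58, 2.58], [-0.38, 2.09], [-1.3, 1.39], [0.25, 2.4], [-1.5, 4.64], [0.08, 2.09], [-2.65, 2.65]. Speed limits (rad/s): [2.22, 2.22, 2.79, 2.79, 3.14, 3.14, 3.14].

### API

Orientations are given as a unit quaternion [w, x, y, z].
In Python, from station import manip gives the robot as it stands.
- The arm moves only by the tool arm_command, never from a script. Its argument "increments" is a list of rows, each a list of 7 numbers: the turn, a rotation vector about the world's x, y, z normalised to -1 to 1, where 1 is pi/2 rad, then the shift along the world's x, y, z normalised to -1 to 1, where 1 is 0.08 m, then the closure, from -1 (fully open) to 1 (shut). A call has 1 to 12 rows; each row is the pose to reach, as a shift and turn from the pose commanded when the call began; what a row does not reach only later rows make up. A row lasts 1/10 s, in which the tool goes at most 50 mm and 8.59 degrees, less where a joint would pass 70% of its speed; a pose out of reach is approached as far as the arm can. A call with a number of a shift or a turn outside -1 to 1 is refused whole. A call with a gripper value outside its range is refused whole. The fingers move at their own pace and stop on an object; "force" is the grip in N (left out, the last holds). Time passes only in rows, so rows that repeat a pose let the fingers close. It gives the time, the measured TCP pose, the force, the opening and the grip force at its end, in the units of the state.
- manip.state(): the state, without advancing time (a new reading comes with each control period).
- manip.capture(name): name is "side" or "top"; returns a dict with "img" (420x560x3 uint8, red, green, blue), "range_z" (420x560 float32, mm along the optical axis (not along the pixel's ray), 0 where there is no reading), "fx", "fy", "cx", "cy" (pixels), "view" (4x4, takes a point from world to camera coordinates). Camera axes: x right, y down, z forward; pixel columns grow to the right and rows downward; lengths in mm; the calibration is good to about 2 mm. A picture is of the moment at which its call begins.
- manip.finish_job(): hands the job in; it is judged then, once.
The state is a dict: "clock": time; "joints": joint angles; "joint_vel": joint speeds; "joint_efforts": joint torques, N m; "tcp_pos": TCP position; "ee_rot": TCP orientation; "force": force on the tool from outside, world axes, zero at the start; "torque": the same for the moment, N m; "opening": opening from 0.0 (shut) to 1.0 (fully open); "gripper_force": force on a finger pad.
Only numpy, scipy, OpenCV 4.12 (cv2) and the standard library are available. Lean on these libraries where they do the work, as an engineer would, in place of code of your own. Each camera call takes 0.05 s, during which the arm holds its last target. There are 200 camera calls.

## Working session

There is one attempt and no reset: what is moved stays moved. The work goes in short steps, Python scripts to look and compute and a tool call to move; the robot and the scene stay as the last step left them, time stands still between calls to the robot, and variables do not carry over. Pictures are saved under pics/ and viewed, at most 14 in all, crops included, and the job is handed in when it is done.

Besides the shell and the picture viewer there is one more tool, called as name(argument=value, ...) on one line, values as JSON. arm_command: Moves the arm, as the interface text tells. Its arguments: {"type":"object","properties":{"increments":{"type":"array"},"force":{"type":"number"}},"required":["increments"]}

```bash
mkdir -p pics; ls; cat > h.py <<'E'
import numpy as np, cv2
from station import manip
def cap(n,f=None):
    c=manip.capture(n)
    if f: cv2.imwrite('pics/'+f,c['img'][:,:,::-1])
    return c
def world(c,u,v,z=None):
    """pixel->world by depth, or on plane z"""
    V=np.linalg.inv(c['view']); d=np.array([(u-c['cx'])/c['fx'],(v-c['cy'])/c['fy'],1.])
    o=V[:3,3]; dw=V[:3,:3]@d
    if z is None: return o+dw*c['range_z'][int(round(v)),int(round(u))]
    return o+dw*(z-o[2])/dw[2]
def cloud(c):
    v,u=np.mgrid[:420,:560]; d=c['range_z']
    P=np.stack([(u-c['cx'])/c['fx']*d,(v-c['cy'])/c['fy']*d,d],-1)
    V=np.linalg.inv(c['view']); W=P@V[:3,:3].T+V[:3,3]; W[d==0]=np.nan
    return W
E
python3 - <<'E'
from h import *
for n in('top','side'):
    c=cap(n,n+'1.png'); print(n,c['fx'],np.linalg.inv(c['view']).round(2).tolist())
    np.savez(n+'1.npz',**c)
print(manip.state())
E
```

```text
pics
top 406.34140193716905 [[-0.01, -0.98, 0.2, 329.7], [-1.0, 0.01, -0.0, -52.21], [-0.0, -0.2, -0.98, 1212.91], [0.0, 0.0, 0.0, 1.0]]
side 509.77870992423664 [[0.95, -0.2, 0.24, 105.43], [-0.31, -0.61, 0.73, -1343.93], [0.0, -0.77, -0.64, 1274.59], [0.0, 0.0, 0.0, 1.0]]
{'clock': 0.1, 'joints': array([-1.38622493,  0.33384709,  0.03989104,  1.4661457 , -0.0134018 ,
        1.343302  , -0.05850617]), 'joint_vel': array([ 0.00092003, -0.00021388, -0.00051899, -0.00216049,  0.00055591,
       -0.00144262,  0.00194237]), 'joint_efforts': array([ 5.19262743e-03, -6.60022330e+01,  1.37039267e+00, -4.06479764e+01,
        1.68196089e-02,  8.93898279e-03,  4.41706746e-06]), 'tcp_pos': array([181.9112    , 623.62997454, 241.52418395]), 'ee_rot': array([-5.16916250e-05,  1.41429112e-01,  9.89948125e-01, -7.16150211e-04]), 'force': array([ 0.32074446,  0.07461101, -0.1758566 ]), 'torque': array([-0.01178708,  0.06335192, -0.01234723]), 'gripper_force': 0.0, 'opening': 1.0055800709180738}
```

View pics/top1.png

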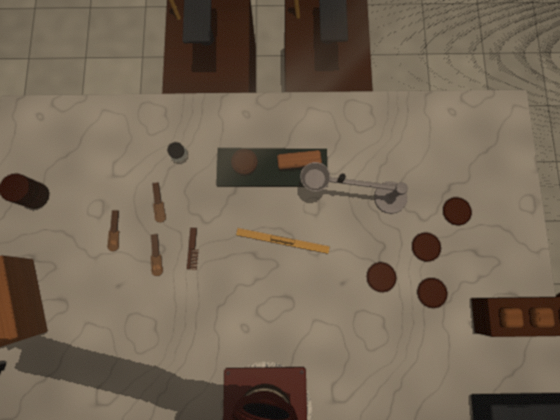

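View pics/side1.png

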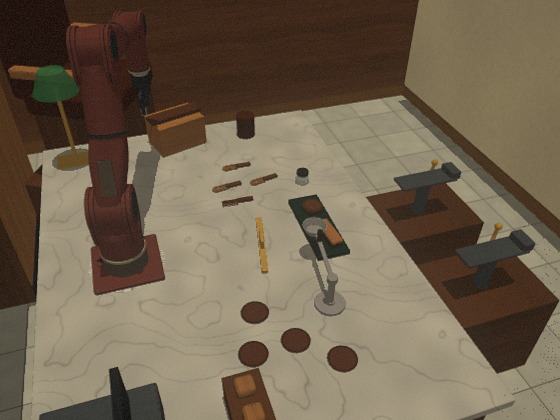

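```bash
cat >> h.py <<'E'
def blobs(c,mask,amin=40):
    n,l,s,ce=cv2.connectedComponentsWithStats(mask.astype(np.uint8),connectivity=8)
    return [(l==i) for i in range(1,n) if s[i,4]>=amin]
def rect(c,m,z):
    """min-area rect of a blob's outline cast on plane z: centre, sizes, long-axis angle"""
    cs,_=cv2.findContours(m.astype(np.uint8),cv2.RETR_EXTERNAL,cv2.CHAIN_APPROX_NONE)
    p=max(cs,key=len)[:,0,:]
    w=np.array([world(c,u,v,z)[:2] for u,v in p],np.float32)
    (cx,cy),(a,b),_=cv2.minAreaRect(w); box=cv2.boxPoints(((cx,cy),(a,b),_))
    e=[box[1]-box[0],box[2]-box[1]]; e=max(e,key=np.linalg.norm)
    return np.array([cx,cy]),sorted((a,b)),np.arctan2(e[1],e[0]),w
E
python3 - <<'E'
from h import *
for n in('top','side'):
    c=dict(np.load(n+'1.npz')); W=cloud(c); hsv=cv2.cvtColor(c['img'],cv2.COLOR_RGB2HSV).astype(int)
    H,S,Vv=hsv[...,0],hsv[...,1],hsv[...,2]
    inb=(W[...,0]>250)&(W[...,0]<950)&(abs(W[...,1]+0)<520)
    fl=inb&(S<60)&(Vv>90); print(n,'counter z',np.nanmedian(W[fl][:,2]),np.nanstd(W[fl][:,2]))
    m=inb&(S>110)|inb&(Vv<60)
    for b in blobs(c,m):
        ce,sz,a,w=rect(c,b,0); v,u=np.nonzero(b)
        print('px',u.mean().round(),v.mean().round(),'n',b.sum(),'c',ce.round(),'sz',np.round(sz),'a',round(a,2),'hsv',hsv[b].mean(0).round(),'z med/max',np.nanmedian(W[b][:,2]).round(1),np.nanpercentile(W[b][:,2],95).round(1))
E
```

```text
top counter z 0.16174359925548742 21.68953111325192
px 176.0 150.0 n 186 c [760. 278.] sz [42. 52.] a 0.77 hsv [17. 60. 48.] z med/max 55.0 59.8
px 275.0 167.0 n 2647 c [701. -24.] sz [120. 334.] a 1.56 hsv [25. 83. 64.] z med/max 19.4 55.0
px 341.0 178.0 n 44 c [ 664. -237.] sz [15. 29.] a -0.48 hsv [16. 63. 43.] z med/max 163.4 169.3
px 158.0 205.0 n 267 c [595. 327.] sz [ 28. 121.] a 0.17 hsv [ 13. 124.  91.] z med/max 7.8 14.8
px 393.0 195.0 n 47 c [ 609. -394.] sz [17. 29.] a -0.81 hsv [14. 54. 57.] z med/max 67.3 113.4
px 113.0 233.0 n 287 c [509. 456.] sz [ 29. 119.] a 0.0 hsv [ 13. 132.  89.] z med/max 8.2 15.0
px 191.0 245.0 n 162 c [454. 220.] sz [ 16. 120.] a -0.06 hsv [ 10. 127.  75.] z med/max 11.1 16.0
px 283.0 240.0 n 702 c [473. -52.] sz [ 22. 282.] a 1.36 hsv [ 17. 153. 148.] z med/max 14.4 52.6
px 426.0 247.0 n 619 c [ 450. -480.] sz [81. 82.] a -0.07 hsv [  9. 172.  61.] z med/max 2.7 6.5
px 156.0 258.0 n 278 c [434. 325.] sz [ 30. 120.] a 0.13 hsv [ 13. 127.  95.] z med/max 7.7 14.7
px 381.0 277.0 n 648 c [ 362. -342.] sz [80. 81.] a 0.75 hsv [  9. 157.  67.] z me
[... 429 characters left out ...]
] z med/max 9.2 17.6
px 225.0 186.0 n 119 c [436. 335.] sz [ 32. 121.] a 0.15 hsv [ 14. 139.  94.] z med/max 10.2 17.3
px 319.0 227.0 n 1569 c [703.  -9.] sz [126. 355.] a 1.55 hsv [31. 80. 64.] z med/max 22.4 60.0
px 238.0 200.0 n 111 c [454. 226.] sz [ 30. 124.] a 0.01 hsv [ 11. 135.  75.] z med/max 10.1 19.0
px 262.0 245.0 n 340 c [474. -41.] sz [ 22. 292.] a 1.36 hsv [ 19. 160. 155.] z med/max 16.3 52.1
px 255.0 312.0 n 447 c [ 362. -338.] sz [80. 86.] a -0.31 hsv [ 10. 130.  76.] z med/max 4.7 9.5
px 295.0 340.0 n 514 c [ 451. -477.] sz [82. 83.] a 1.25 hsv [ 10. 133.  75.] z med/max 4.3 9.3
px 253.0 353.0 n 531 c [ 317. -481.] sz [79. 83.] a -0.26 hsv [ 10. 137.  75.] z med/max 4.6 9.0
```

```bash
python3 - <<'E'
from h import *
for n in('top','side'):
    c=dict(np.load(n+'1.npz')); W=cloud(c); x,y,z=[W[...,i] for i in range(3)]
    reg=(x>500)&(x<800)&(y<-80)&(y>-480)
    k=reg&(z>150)&(z<185); print(n,'knob',k.sum(),np.median(W[k],0).round(1), W[k].min(0).round(),W[k].max(0).round())
    f=reg&(z>-5)&(z<25)&(y<-300)
    hsv=cv2.cvtColor(c['img'],cv2.COLOR_RGB2HSV)
    a=reg&(z>95)&(z<150); p=W[a]; print('arm+dish y range',np.percentile(p[:,1],[0,2,50,98,100]).round(1),'x',np.percentile(p[:,0],[0,2,98,100]).round(1))
    d=p[p[:,1]>-195]; (cx,cy),r=cv2.minEnclosingCircle(d[:,:2].astype(np.float32)); print('dish',cx,cy,r)
    s=p[p[:,1]<-330]; print('hinge end',s[:, :2].mean(0).round(),s.min(0).round(),s.max(0).round(),len(s))
    f=reg&(z>4)&(z<90)&(y<-320); print('foot/post',f.sum(),W[f].min(0).round(),W[f].max(0).round())
    cv2.imwrite(f'pics/arm_{n}.png',cv2.resize(c['img'][140:240,280:430,::-1] if n=='top' else c['img'][200:330,270:370,::-1],None,fx=5,fy=4.5,interpolation=cv2.INTER_CUBIC))
E
```

```text
top knob 44 [ 623.8 -211.6  165.6] [ 616. -222.  151.] [ 633. -205.  170.]
arm+dish y range [-398.9 -388.7 -168.9 -109.2 -103.1] x [584.9 589.8 671.7 675.5]
dish 633.3297119140625 -147.99606323242188 45.72560501098633
hinge end [ 602. -368.] [ 585. -399.  107.] [ 616. -330.  132.] 201
foot/post 771 [ 500. -479.    4.] [ 798. -321.   89.]
side knob 40 [ 620.  -219.6  165.3] [ 613. -228.  150.] [ 631. -207.  173.]
arm+dish y range [-402.7 -398.2 -182.9 -106.8 -101.3] x [580.2 584.8 668.3 674.3]
dish 630.579833984375 -145.5067138671875 45.65837860107422
hinge end [ 598. -378.] [ 580. -403.   95.] [ 614. -330.  136.] 165
foot/post 1215 [ 500. -480.    4.] [ 800. -320.   86.]
```

View pics/arm_top.png

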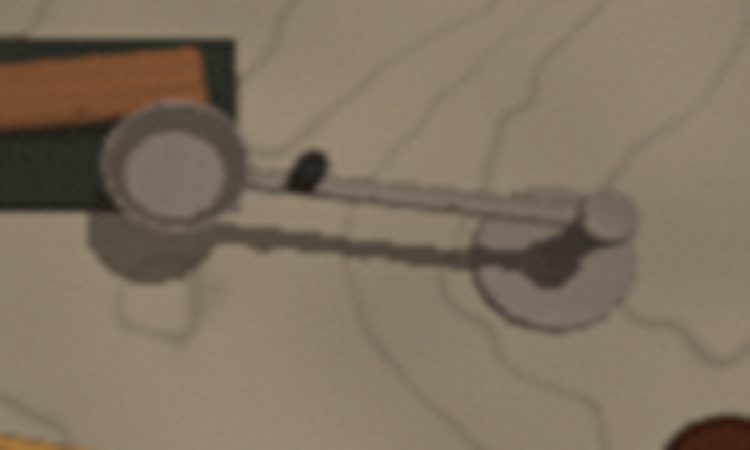

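```bash
python3 - <<'E'
from h import *
c=dict(np.load('top1.npz'))
f=world(c,390.6,197.3,8);
p=world(c,401.4,188.2,130);p2=world(c,401.4,188.2,112); d=world(c,280+175/5,140+163/4.5,130)
print(f,p,p2,d, [np.linalg.norm((q-d)[:2]) for q in(f,p,p2)])
m=np.array([362,-340.])
for q in(f,p):print(np.linalg.norm(m-q[:2]),'mat angle', np.arctan2((m-q[:2])[1],-(m-q[:2])[0]),'now',np.arctan2((d-q)[1],-(d-q)[0]))
E
```

```text
[ 599.63798491 -382.9805498     8.        ] [ 597.53712097 -380.71192281  130.        ] [ 601.98907734 -386.17225533  112.        ] [ 634.28581102 -144.71956797  130.        ] [np.float64(240.76703951115294), np.float64(238.83646656916798), np.float64(243.60311829010757)]
241.49356002429892 mat angle 0.17893129950330877 now 1.7152037223722014
239.0296969322522 mat angle 0.17115603876833232 now 1.7252754948269624
```

arm_command(increments=[[0,0,0.09,0.5,-0.5,0,-1],[0,0,0.18,1,-1,0,-1],[0,0,0.18,1,-1,0,-1],[0,0,0.18,1,-1,0,-1]])

```text
clock: 0.5
tcp_pos: [264.9, 541.8, 242.4]
ee_rot: [0.0, 0.004, 1.0, -0.0]
force: [-0.6, 0.5, -0.2]
opening: 0.998
gripper_force: 0.0
```

arm_command(increments=[[0,0,0,0.5,-0.5,0,-1],[0,0,0,1,-1,0,-1],[0,0,0,1,-1,0,-1],[0,0,0,1,-1,0,-1]])

```text
clock: 0.9
tcp_pos: [343.4, 462.9, 242.3]
ee_rot: [0.0, 0.003, 1.0, -0.0]
force: [-0.1, 0.3, 0.6]
opening: 1.001
gripper_force: 0.0
```

arm_command(increments=[[0,0,0,0.5,-0.5,0,-1],[0,0,0,1,-1,0,-1],[0,0,0,1,-1,0,-1],[0,0,0,1,-1,0,-1]])

```text
clock: 1.3
tcp_pos: [422.7, 383.7, 242.2]
ee_rot: [-0.0, 0.002, 1.0, -0.0]
force: [-0.7, 0.5, -0.1]
opening: 1.005
gripper_force: 0.0
```

arm_command(increments=[[0,0,0,0.5,-0.5,0,-1],[0,0,0,1,-1,0,-1],[0,0,0,1,-1,0,-1],[0,0,0,1,-1,0,-1]])

```text
clock: 1.7
tcp_pos: [502.4, 304.2, 242.0]
ee_rot: [-0.0, 0.001, 1.0, -0.0]
force: [-1.1, 0.6, -0.1]
opening: 0.998
gripper_force: 0.0
```

arm_command(increments=[[0,0,0,0.12,-0.5,0,-1],[0,0,0,0.25,-1,0,-1],[0,0,0,0.25,-1,0,-1]])

```text
clock: 2.0
tcp_pos: [522.5, 221.2, 242.5]
ee_rot: [0.0, 0.003, 1.0, -0.001]
force: [-0.2, 0.1, 1.0]
opening: 0.995
gripper_force: 0.0
```

arm_command(increments=[[0,0,0,0.12,-0.5,0,-1],[0,0,0,0.25,-1,0,-1],[0,0,0,0.25,-1,0,-1]])

```text
clock: 2.3
tcp_pos: [542.6, 141.1, 242.6]
ee_rot: [0.0, 0.003, 1.0, -0.001]
force: [0.6, 0.8, -0.4]
opening: 1.002
gripper_force: 0.0
```

arm_command(increments=[[0,0,0,0.12,-0.5,0,-1],[0,0,0,0.25,-1,0,-1],[0,0,0,0.25,-1,0,-1]])

```text
clock: 2.6
tcp_pos: [562.6, 61.1, 242.5]
ee_rot: [0.0, 0.003, 1.0, -0.001]
force: [-0.4, -0.0, -0.4]
opening: 0.995
gripper_force: 0.0
```

arm_command(increments=[[0,0,0,0.12,-0.5,0,-1],[0,0,0,0.25,-1,0,-1],[0,0,0,0.25,-1,0,-1]])

```text
clock: 2.9
tcp_pos: [582.6, -18.9, 242.4]
ee_rot: [0.0, 0.003, 1.0, -0.001]
force: [0.2, 0.1, 0.8]
opening: 0.998
gripper_force: 0.0
```

arm_command(increments=[[0,0,0,0.12,-0.5,0,-1],[0,0,0,0.25,-1,0,-1],[0,0,0,0.25,-1,0,-1]])

```text
clock: 3.2
tcp_pos: [602.5, -98.8, 242.2]
ee_rot: [0.0, 0.003, 1.0, -0.001]
force: [-0.6, 0.5, 0.4]
opening: 1.0
gripper_force: 0.0
```

arm_command(increments=[[0,0,0,0.12,-0.5,0,-1],[0,0,0,0.25,-1,0,-1],[0,0,0,0.25,-1,0,-1]])

```text
clock: 3.5
tcp_pos: [622.5, -178.7, 241.8]
ee_rot: [-0.0, 0.003, 1.0, -0.001]
force: [-0.6, -0.1, -0.0]
opening: 1.002
gripper_force: 0.0
```

arm_command(increments=[[0,0,0,0,-0.5,0,-1],[0,0,0,0,-0.5,0,-1],[0,0,0,0,-0.5,0,-1]])

```text
clock: 3.8
tcp_pos: [622.7, -213.8, 241.8]
ee_rot: [-0.0, 0.0, 1.0, 0.001]
force: [-0.0, 0.5, -0.4]
opening: 1.002
gripper_force: 0.0
```

arm_command(increments=[[0,0,0,0,0,-0.3,-1],[0,0,0,0,0,-0.6,-1],[0,0,0,0,0,-0.8,-1],[0,0,0,0,0,-1,-1],[0,0,0,0,0,-1,-1]])

```text
clock: 4.3
tcp_pos: [621.4, -214.2, 160.0]
ee_rot: [-0.002, -0.0, 1.0, 0.001]
force: [0.0, -0.2, -0.5]
opening: 0.996
gripper_force: 0.0
```

arm_command(increments=[[0,0,0,0,0,-0.12,-1],[0,0,0,0,0,-0.12,1],[0,0,0,0,0,-0.12,1],[0,0,0,0,0,-0.12,1],[0,0,0,0,0,-0.12,1],[0,0,0,0,0,-0.12,1],[0,0,0,0,0,-0.12,1],[0,0,0,0,0,-0.12,1],[0,0,0,0,0,-0.12,1],[0,0,0,0,0,-0.12,1]], force=50)

```text
clock: 5.3
tcp_pos: [622.3, -215.9, 153.3]
ee_rot: [0.0, 0.0, 1.0, 0.0]
force: [-0.7, 1.9, 5.4]
opening: 0.194
gripper_force: 48.9
```

```bash
python3 -c "
from h import *
c=cap('top'); cv2.imwrite('pics/k.png',cv2.resize(c['img'][120:240,270:430,::-1],None,fx=4,fy=4))"
```

```text
(no output)
```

View pics/k.png

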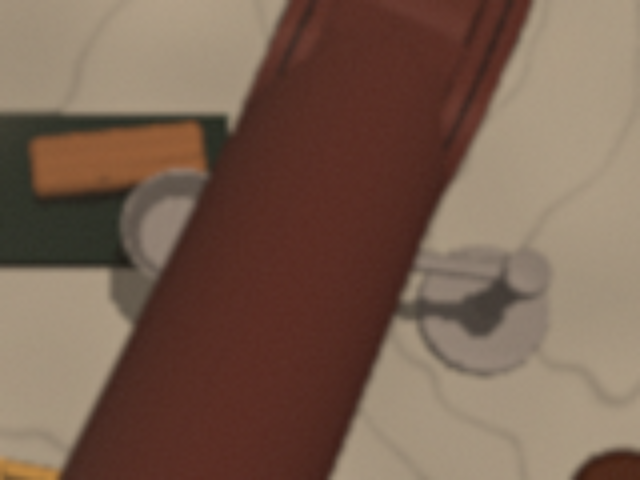

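arm_command(increments=[[0,0,0,-0.17,0.01,0,1],[0,0,0,-0.34,0.02,0,1],[0,0,0,-0.5,0.01,0,1],[0,0,0,-0.66,-0.01,0,1],[0,0,0,-0.66,-0.01,0,1]])

```text
clock: 5.85
tcp_pos: [568.1, -216.5, 153.3]
ee_rot: [0.0, 0.001, 1.0, 0.001]
force: [-0.7, 3.4, 6.7]
opening: 0.191
gripper_force: 50.2
```

arm_command(increments=[[0,0,0,-0.15,-0.03,0,1],[0,0,0,-0.31,-0.08,0,1],[0,0,0,-0.46,-0.13,0,1],[0,0,0,-0.6,-0.2,0,1],[0,0,0,-0.6,-0.2,0,1]])

```text
clock: 6.35
tcp_pos: [519.4, -231.0, 153.1]
ee_rot: [-0.001, 0.0, 1.0, 0.002]
force: [-8.9, 10.0, 15.0]
opening: 0.188
gripper_force: 51.6
```

```bash
python3 -c "
from h import *
s=manip.state();print(s['tcp_pos'],s['force'],s['opening'],s['joints'])
for n in('top','side'):
  c=cap(n,'sw_%s.png'%n); W=cloud(c); x,y,z=[W[...,i] for i in range(3)]
  k=(x>350)&(x<600)&(y>-260)&(y<-50)&(z>95)&(z<140);p=W[k];print(n,k.sum(),p[:,:2].min(0),p[:,:2].max(0))
"
```

```text
[ 519.40908626 -231.01568549  153.14585317] [-8.8762828   9.96843468 15.04088684] 0.18827816354192647 [-0.17096344  0.26210363  0.60159317  1.80138286 -0.16621972  1.13169669
  2.05624713]
top 505 [ 457.13313582 -191.9471871 ] [ 538.84447947 -124.77286298]
side 416 [ 454.99111055 -259.19017614] [ 545.88461012 -122.59743202]
```

View pics/sw_side.png

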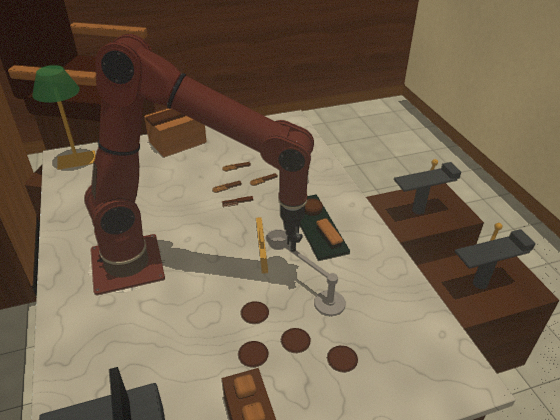

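arm_command(increments=[[0,0,0.05,-0.14,-0.06,0,1],[0,0,0.1,-0.28,-0.14,0,1],[0,0,0.15,-0.41,-0.24,0,1],[0,0,0.19,-0.53,-0.34,0,1],[0,0,0.19,-0.53,-0.34,0,1]])

```text
clock: 6.95
tcp_pos: [477.3, -262.0, 153.2]
ee_rot: [-0.0, -0.147, 0.989, -0.0]
force: [-2.2, -1.4, 6.4]
opening: 0.193
gripper_force: 50.8
```

arm_command(increments=[[0,0,0.05,-0.11,-0.11,0,1],[0,0,0.1,-0.21,-0.24,0,1],[0,0,0.15,-0.3,-0.37,0,1],[0,0,0.19,-0.39,-0.5,0,1],[0,0,0.19,-0.39,-0.5,0,1]])

```text
clock: 7.45
tcp_pos: [451.5, -295.5, 153.0]
ee_rot: [-0.001, -0.278, 0.961, 0.001]
force: [-4.0, 4.5, 24.5]
opening: 0.194
gripper_force: 52.5
```

arm_command(increments=[[0,0,0.05,-0.08,-0.15,0,1],[0,0,0.1,-0.14,-0.3,0,1],[0,0,0.15,-0.19,-0.46,0,1],[0,0,0.19,-0.23,-0.63,0,1],[0,0,0.19,-0.23,-0.63,0,1],[0,0,0.19,-0.23,-0.63,0,1]])

```text
clock: 8.05
tcp_pos: [435.2, -328.8, 133.4]
ee_rot: [-0.028, -0.39, 0.92, 0.014]
force: [-0.7, -0.8, 22.6]
opening: 0.191
gripper_force: 119.2
```

```bash
cat >> h.py <<'E'
def dish(n):
  c=cap(n,'d_%s.png'%n); W=cloud(c); x,y,z=[W[...,i] for i in range(3)]
  k=(x>300)&(x<408)&(y>-420)&(y<-270)&(z>98)&(z<140);p=W[k]
  (cx,cy),r=cv2.minEnclosingCircle(p[:,:2].astype(np.float32)); print(n,k.sum(),'dish',cx,cy,r)
E
python3 -c "
from h import *
s=manip.state();print(s['tcp_pos'],s['force'],s['opening'],s['joints'])
dish('top');dish('side')
"
```

```text
[ 435.18049083 -328.8305738   133.39457707] [-0.73978722 -0.80054612 22.58645908] 0.1910298491618359 [ 1.3475615   0.40814583 -0.97295675  1.77213054  0.37916929  1.21861928
  2.62850784]
top 605 dish 374.8666076660156 -299.2672424316406 40.9530029296875
side 353 dish 372.8386535644531 -299.498779296875 41.52192306518555
```

arm_command(increments=[[0,0,0,0,0,0,-1],[0,0,0,0,0,0,-1],[0,0,0,0,0,0,-1],[0,0,0,0,0,0,-1],[0,0,0,0,0,0,-1]], force=40)

```text
clock: 8.65
tcp_pos: [445.7, -331.0, 127.5]
ee_rot: [-0.016, -0.39, 0.921, 0.009]
force: [68.2, -29.1, -34.4]
opening: 0.767
gripper_force: 35.2
```

```bash
python3 -c "
from h import *
s=manip.state();print(s['tcp_pos'],s['ee_rot'],s['force'],s['opening'],s['joints'],s['joint_vel'])
cap('side','rel.png')"
```

```text
[ 445.73418041 -330.99035315  127.54862188] [-0.01600515 -0.3899071   0.92067143  0.00896721] [ 68.18829106 -29.1468584  -34.36469777] 0.7665610288525021 [ 1.33943686  0.41716972 -0.96403389  1.7724332   0.37932645  1.18523787
  2.62862587] [-2.71080874e-03  5.71972764e-03 -1.13243471e-06 -2.78427845e-03
 -6.02164860e-04 -3.42931723e-04  2.31303698e-04]
```

View pics/rel.png

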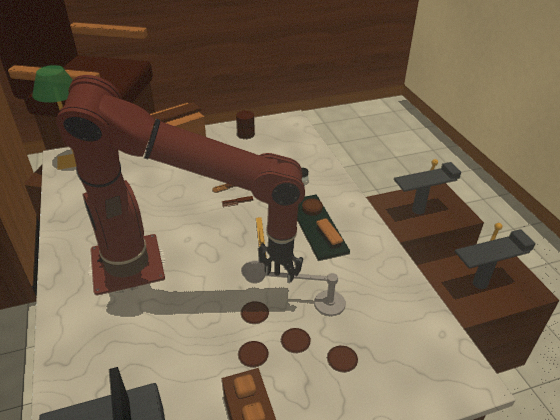

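arm_command(increments=[[0,0,0,0,0,0,0.3],[0,0,0,0,0,0,0.3],[0,0,0,0,0,0,0.3],[0,0,0,0,0,0,0.3]])

```text
clock: 9.1
tcp_pos: [433.9, -325.6, 131.7]
ee_rot: [-0.029, -0.39, 0.92, 0.019]
force: [-9.0, 6.3, 82.2]
opening: 0.359
gripper_force: 45.1
```

arm_command(increments=[[0,0,0,0,0,0.15,0.3],[0,0,0,0,0,0.3,0.3],[0,0,0,0,0,0.3,0.3]])

```text
clock: 9.4
tcp_pos: [428.9, -324.8, 147.8]
ee_rot: [-0.031, -0.39, 0.92, 0.023]
force: [0.3, -0.7, 0.1]
opening: 0.351
gripper_force: 0.0
```

arm_command(increments=[[0,0,0,0,0,0.4,0],[0,0,0,0,0,0.9,0],[0,0,0,0,0,0.9,0]])

```text
clock: 9.7
tcp_pos: [430.1, -325.1, 222.2]
ee_rot: [-0.03, -0.39, 0.92, 0.021]
force: [-0.3, -0.1, -0.7]
opening: 0.503
gripper_force: 0.0
```

arm_command(increments=[[0,0,-0.09,0,0,0,0],[0,0,-0.18,0,0,0,0],[0,0,-0.27,0,0,0,0],[0,0,-0.36,0,0,0,0],[0,0,-0.45,0,0,0,0],[0,0,-0.54,0,0,0,0],[0,0,-0.63,0,0,0,0],[0,0,-0.72,0,0,0,0],[0,0,-0.8,0,0,0,0],[0,0,-0.8,0,0,0,0]])

```text
clock: 10.7
tcp_pos: [427.7, -324.5, 217.8]
ee_rot: [-0.013, 0.227, 0.973, 0.037]
force: [0.1, -0.3, -0.1]
opening: 0.5
gripper_force: 0.0
```

arm_command(increments=[[0,0,-0.09,0,0,0,0],[0,0,-0.18,0,0,0,0],[0,0,-0.27,0,0,0,0],[0,0,-0.36,0,0,0,0],[0,0,-0.45,0,0,0,0],[0,0,-0.54,0,0,0,0],[0,0,-0.63,0,0,0,0],[0,0,-0.72,0,0,0,0],[0,0,-0.77,0,0,0,0],[0,0,-0.77,0,0,0,0]])

```text
clock: 11.7
tcp_pos: [428.2, -324.2, 218.2]
ee_rot: [0.011, 0.738, 0.674, 0.037]
force: [0.6, 0.8, -0.1]
opening: 0.503
gripper_force: 0.0
```

```bash
cat >> h.py <<'E'
from scipy.spatial.transform import Rotation as R
def turn(yaw):
    """normalised rotvec taking measured tool to straight down with tool y at angle yaw"""
    q=manip.state()['ee_rot']; r=R.from_quat([q[1],q[2],q[3],q[0]])
    t=R.from_matrix(np.array([[np.sin(yaw),np.cos(yaw),0],[-np.cos(yaw),np.sin(yaw),0],[0,0,-1]]))
    return ((t*r.inv()).as_rotvec()/(np.pi/2)).round(3)
E
python3 -c "
from h import *
s=manip.state();print(s['tcp_pos'],s['ee_rot'],s['force'],s['opening'],s['joints']); print(turn(0))
dish('top');dish('side')"
```

```text
[ 428.23824808 -324.21937392  218.18959228] [0.01058396 0.73799864 0.67372066 0.03669421] [ 0.59179127  0.83806612 -0.06587792] 0.5025106737682838 [ 1.32694102  0.16802932 -0.78570708  1.76792791  0.05752412  1.21403602
  0.44073499]Traceback (most recent call last):
  File "<string>", line 3, in <module>
    s=manip.state();print(s['tcp_pos'],s['ee_rot'],s['force'],s['opening'],s['joints']); print(turn(0))
                                                                                               ~~~~^^^
  File "h.py", line 37, in turn
    t=R.from_matrix(np.array([[np.sin(yaw),np.cos(yaw),0],[-np.cos(yaw),np.sin(yaw),0],[0,0,-1]]))
  File "scipy/spatial/transform/_rotation.pyx", line 1143, in scipy.spatial.transform._rotation.Rotation.from_matrix
ValueError: Non-positive determinant (left-handed or null coordinate frame) in rotation matrix 0: [[ 0.  1.  0.]
 [-1.  0.  0.]
 [ 0.  0. -1.]].
```

```bash
sed -i 's/\[\[np.sin(yaw),np.cos(yaw),0\],\[-np.cos(yaw),np.sin(yaw),0\]/[[-np.sin(yaw),np.cos(yaw),0],[np.cos(yaw),np.sin(yaw),0]/' h.py
python3 -c "
from h import *
print(turn(0))
dish('top');dish('side')
c=cap('side');W=cloud(c);k=(W[...,2]>120)&(W[...,2]<175)&(W[...,0]>415)&(W[...,0]<480)&(W[...,1]<-290)&(W[...,1]>-360);print('knob',np.median(W[k],0),k.sum())"
```

```text
[-0.024  0.043  0.058]
top 508 dish 375.98480224609375 -293.9160461425781 39.2467155456543
side 218 dish 374.29510498046875 -292.46124267578125 38.70833969116211
knob [ 442.2068163  -319.89839784  129.21048738] 154
```

arm_command(increments=[[-0.024,0.043,0.058,0.21,0.5,0,1],[-0.024,0.043,0.058,0.21,0.5,0,1],[-0.024,0.043,0.058,0.21,0.5,0,1],[-0.024,0.043,0.058,0.21,0.5,0,1],[-0.024,0.043,0.058,0.21,0.5,0,1],[-0.024,0.043,0.058,0.21,0.5,0,1]])

```text
clock: 12.45
tcp_pos: [444.9, -285.5, 218.9]
ee_rot: [0.001, 0.708, 0.706, -0.0]
force: [-1.1, 0.1, -0.1]
opening: 0.001
gripper_force: 0.0
```

arm_command(increments=[[0,0,0,0,0,-0.3,1],[0,0,0,0,0,-0.6,1],[0,0,0,0,0,-0.8,1],[0,0,0,0,0,-0.8,1],[0,0,0,0,0,-0.8,1]])

```text
clock: 12.95
tcp_pos: [445.6, -284.8, 155.4]
ee_rot: [0.001, 0.708, 0.706, -0.0]
force: [0.1, -0.9, -0.9]
opening: 0.001
gripper_force: 0.0
```

```bash
python3 -c "
from h import *
s=manip.state();print(s['joints'],turn(0));cap('side')"
```

```text
[ 1.21044006  0.24391212 -0.81649621  1.83649139  0.19531393  1.14227398
  0.32514953] [0.001 0.001 0.001]
```

arm_command(increments=[[0,0,0,-0.02,-0.15,0,1],[0,0,0,-0.05,-0.3,0,1],[0,0,0,-0.09,-0.45,0,1],[0,0,0,-0.13,-0.55,0,1],[0,0,0,-0.13,-0.55,0,1]])

```text
clock: 13.5
tcp_pos: [434.5, -330.9, 155.2]
ee_rot: [0.001, 0.709, 0.706, -0.0]
force: [0.1, -0.2, 0.3]
opening: 0.002
gripper_force: 0.0
```

```bash
python3 -c "
from h import *
dish('top');dish('side')
c=cap('side');v=c['img'];cv2.imwrite('pics/d2.png',cv2.resize(v[220:360,210:370,::-1],None,fx=4,fy=4))"
```

```text
top 577 dish 366.2317810058594 -335.4200744628906 41.43605422973633
side 509 dish 364.7049560546875 -336.3186340332031 45.211734771728516
```

View pics/d2.png

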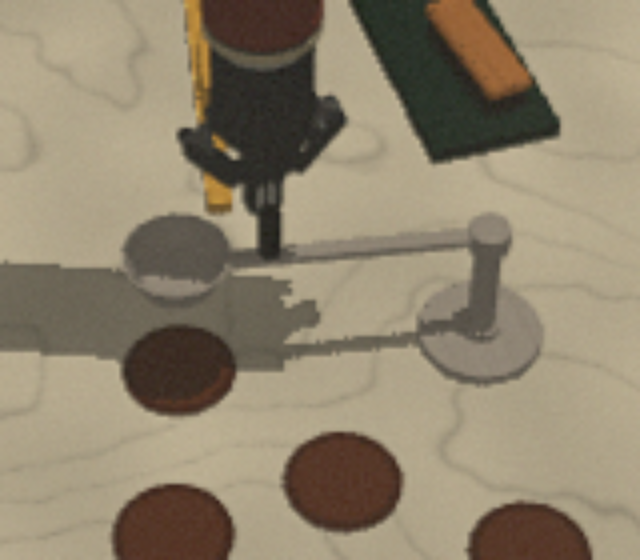

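arm_command(increments=[[0,0,0,0.02,0.15,0.1,1],[0,0,0,0.1,0.3,0.6,1],[0,0,0,0.2,0.6,1,1],[0,0,0,0.2,0.6,1,-1]])

```text
clock: 14.05
tcp_pos: [455.1, -276.4, 240.3]
ee_rot: [0.004, 0.706, 0.709, 0.001]
force: [0.6, -0.1, 0.1]
opening: 0.156
gripper_force: 0.0
```

```bash
python3 - <<'E'
from h import *
for n in('top','side'):
    c=cap(n); np.savez(n+'2.npz',**c) 
    for tag,c in(('old',dict(np.load(n+'1.npz'))),('new',c)):
        W=cloud(c); hsv=cv2.cvtColor(c['img'],cv2.COLOR_RGB2HSV).astype(int)
        inb=(W[...,0]>350)&(W[...,0]<950)&(abs(W[...,1])<520)
        m=inb&(hsv[...,1]>125)&(hsv[...,2]>110)&(W[...,0]<600)&(abs(W[...,1]+50)<180)&(W[...,2]<70)
        for b in blobs(c,m,60):
            ce,sz,a,w=rect(c,b&(W[...,2]<25),14); r=b&(W[...,2]>42)
            print(n,tag,'edge',b.sum(),ce.round(1),np.round(sz),round(a,3),'rib',np.median(W[r],0).round(1),r.sum())
        # slab: front edge top, z=18
        g=inb&(hsv[...,2]<75)&(W[...,0]>600)&(W[...,2]<40)&(abs(W[...,1]+20)<200)
        b=max(blobs(c,g),key=np.sum); w=rect(c,b,18)[3]; 
        ys=np.arange(-180,141,10); e=np.array([[w[abs(w[:,1]-y)<6][:,0].min(),y] for y in ys if (abs(w[:,1]-y)<6).any()])
        k=np.ones(len(e),bool)
        for _ in range(4):
            f=np.polyfit(e[k,1],e[k,0],1); k=abs(np.polyval(f,e[:,1])-e[:,0])<2.5
        print('  slab front x=',f,k.sum(),'y range',np.percentile(w[:,1],[0,1,99,100]).round(1),'x max',np.percentile(w[:,0],[99,100]))
E
```

```text
top old edge 609 [471.  -52.4] [ 21. 277.] 1.361 rib [470.8 -51.7  51.8] 87
  slab front x= [1.14690306e-02 6.36800243e+02] 23 y range [-190.6 -190.1  144.2  144.5] x max [756.17428589 756.33459473]
top new edge 635 [471.  -52.4] [ 21. 277.] 1.358 rib [471.1 -51.7  51.4] 90
  slab front x= [1.88321465e-02 6.37429535e+02] 33 y range [-190.5 -190.2  141.4  141.6] x max [754.89446411 755.07409668]
side old edge 288 [ 456.2 -118.9] [ 21. 141.] 1.352 rib [469.6 -54.6  51.4] 47
  slab front x= [2.25706095e-02 6.34262757e+02] 32 y range [-202.4 -200.5  147.2  147.4] x max [757.67255676 758.61999512]
side new edge 222 [464.8 -78.8] [ 21. 223.] 1.359 rib [468.5 -64.5  51.5] 40
  slab front x= [2.28945043e-02 6.34657720e+02] 25 y range [-204.1 -203.1  146.1  147.4] x max [757.67237122 758.61999512]
```

arm_command(increments=[[0,0,0,0,0.5,0,-1],[0,0,-0.07,0,0.93,0,-1],[0,0,-0.134,0,0.93,0,-1]])

```text
clock: 14.45
tcp_pos: [451.0, -201.4, 234.3]
ee_rot: [0.0, 0.778, 0.629, -0.001]
force: [0.3, -1.5, -0.5]
opening: 0.847
gripper_force: 0.0
```

arm_command(increments=[[0,0,0,0.1,0.5,0,-1],[0,0,0,0.1,0.93,0,-1],[0,0,0,0.1,0.93,0,-1]])

```text
clock: 14.75
tcp_pos: [458.9, -127.1, 234.4]
ee_rot: [0.0, 0.776, 0.63, -0.0]
force: [0.8, -0.7, 0.7]
opening: 1.001
gripper_force: 0.0
```

arm_command(increments=[[0,0,0,0.1,0.5,0,-1],[0,0,0,0.1,0.93,-0.5,-1],[0,0,0,0.1,0.93,-1,-1],[0,0,0,0.1,0.93,-1,-1],[0,0,0,0.1,0.93,-1,-1]])

```text
clock: 15.25
tcp_pos: [466.5, -58.1, 155.0]
ee_rot: [-0.0, 0.778, 0.628, -0.001]
force: [-0.1, -0.3, 0.4]
opening: 1.003
gripper_force: 0.0
```

```bash
python3 -c "
from h import *
s=manip.state();print(s['joints'],turn(-.211))"
```

```text
[ 0.99353964  0.12957362 -1.00701923  1.95816067  0.12202022  1.11836296
 -0.27622893] [ 0.    -0.001  0.001]
```

arm_command(increments=[[0,0,0,0.05,0.07,-0.4,-1],[0,0,0,0.05,0.07,-0.8,-1],[0,0,0,0.05,0.07,-0.9,-1],[0,0,0,0.05,0.07,-0.9,-1]])

```text
clock: 15.65
tcp_pos: [471.3, -52.7, 83.6]
ee_rot: [0.0, 0.778, 0.628, -0.0]
force: [-0.8, 0.5, 1.1]
opening: 0.995
gripper_force: 0.0
```

arm_command(increments=[[0,0,0,0,0,-0.2,-1],[0,0,0,0,0,-0.4,-1],[0,0,0,0,0,-0.56,-1],[0,0,0,0,0,-0.56,-1]])

```text
clock: 16.05
tcp_pos: [471.1, -52.3, 38.3]
ee_rot: [0.001, 0.778, 0.628, -0.0]
force: [0.3, -0.1, 0.2]
opening: 1.0
gripper_force: 0.0
```

arm_command(increments=[[0,0,0,0,0,0,1],[0,0,0,0,0,0,1],[0,0,0,0,0,0,1],[0,0,0,0,0,0,1],[0,0,0,0,0,0,1],[0,0,0,0,0,0,1],[0,0,0,0,0,0,1],[0,0,0,0,0,0,1]], force=80)

```text
clock: 16.85
tcp_pos: [471.4, -51.9, 38.5]
ee_rot: [0.001, 0.778, 0.628, -0.0]
force: [-0.3, -1.8, 5.0]
opening: 0.126
gripper_force: 78.5
```

arm_command(increments=[[0,0,0,0,0,0.1,1],[0,0,0,0,0,0.2,1],[0,0,0.04,0.3,0.12,0.2,1],[0,0,0.08,0.7,0.25,0.2,1],[0,0,0.12,1,0.36,0.2,1],[0,0,0.12,1,0.36,0.2,1]])

```text
clock: 17.45
tcp_pos: [553.9, -21.2, 54.9]
ee_rot: [0.001, 0.714, 0.7, 0.002]
force: [-0.8, -0.3, -5.5]
opening: 0.126
gripper_force: 79.6
```

arm_command(increments=[[0,0,0,0.3,0,0,1],[0,0,0,0.55,0,0,1],[0,0,0,0.7,0,0,1],[0,0,0,0.7,0,0,1]])

```text
clock: 17.85
tcp_pos: [607.9, -23.2, 54.3]
ee_rot: [0.0, 0.716, 0.698, 0.0]
force: [-0.1, -0.2, -5.7]
opening: 0.119
gripper_force: 79.8
```

```bash
cat >> h.py <<'E'
def bar(n,zp=14):
    c=cap(n); W=cloud(c); hsv=cv2.cvtColor(c['img'],cv2.COLOR_RGB2HSV).astype(int)
    m=(W[...,0]>400)&(W[...,0]<645)&(W[...,1]>-240)&(W[...,1]<170)&(hsv[...,1]>125)&(hsv[...,2]>110)&(W[...,2]<zp+10)&(W[...,2]>zp-8)
    p=W[m][:,:2]; y0,y1=np.percentile(p[:,1],[.5,99.5]); f=np.polyfit(p[:,1],p[:,0],1)
    ce,sz,a,w=rect(c,m,zp); ty=np.array([w[:,1].min(),w[:,1].max()])
    print(n,m.sum(),'z',np.median(W[m][:,2]).round(1),'rect',ce.round(1),np.round(sz,1),round(a,3),'slope',f[0].round(4),'y',ty.round(1))
E
python3 -c "
from h import *
s=manip.state();print(s['tcp_pos'],s['force'],s['opening'],turn(-.02))
bar('top',20);bar('side',20);cap('side','bar.png')"
```

```text
[607.8567412  -23.16289026  54.2559361 ] [-0.09871692 -0.21661297 -5.65899616] 0.1191245986774965 [0.    0.001 0.003]
top 86 z 28.3 rect [610.8  76.5] [21.7 42.6] 1.559 slope -0.0065 y [55.3 97.7]
side 66 z 28.0 rect [607.2 -89.2] [20.8 49.3] 1.548 slope 0.0251 y [-114.   -64.8]
```

View pics/bar.png

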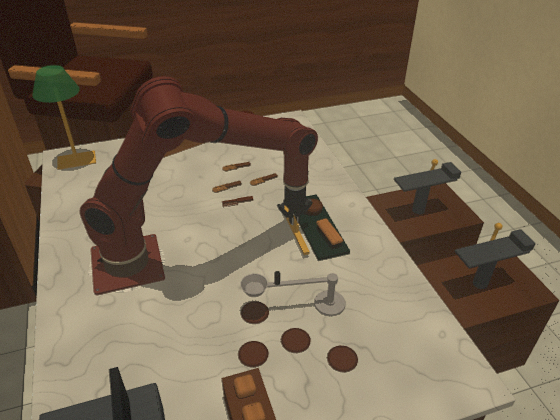

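arm_command(increments=[[0,0,0,0,0,-0.1,1],[0,0,0,0,0,-0.2,1],[0,0,0,0,0,-0.2,1]])

```text
clock: 18.3
tcp_pos: [607.4, -23.2, 38.4]
ee_rot: [0.001, 0.716, 0.699, -0.0]
force: [-0.7, -0.3, 2.1]
opening: 0.122
gripper_force: 81.8
```

arm_command(increments=[[0,0,0,0.05,0,0,1],[0,0,0,0.1,0,0,1],[0,0,0,0.14,0,0,1],[0,0,0,0.17,0,0,1],[0,0,0,0.17,0,0,1]])

```text
clock: 18.8
tcp_pos: [620.2, -22.8, 38.5]
ee_rot: [0.0, 0.715, 0.699, -0.001]
force: [-5.5, -0.5, 5.7]
opening: 0.124
gripper_force: 82.5
```

arm_command(increments=[[0,0,0,0.03,0,0,1],[0,0,0,0.03,0,0,1]])

```text
clock: 19.0
tcp_pos: [622.4, -22.8, 38.4]
ee_rot: [0.0, 0.715, 0.699, -0.001]
force: [-5.3, 0.5, 6.7]
opening: 0.124
gripper_force: 82.4
```

arm_command(increments=[[0,0,0,0.03,0,0,1],[0,0,0,0.03,0,0,1]])

```text
clock: 19.2
tcp_pos: [624.8, -22.8, 38.4]
ee_rot: [0.0, 0.715, 0.699, -0.001]
force: [-6.2, 0.1, 6.2]
opening: 0.124
gripper_force: 82.4
```

arm_command(increments=[[0,0,0,0.025,0,0,1],[0,0,0,0.025,0,0,1]])

```text
clock: 19.4
tcp_pos: [626.7, -22.8, 38.4]
ee_rot: [0.0, 0.715, 0.699, -0.001]
force: [-5.9, -0.4, 7.3]
opening: 0.123
gripper_force: 82.4
```

arm_command(increments=[[0,0,0,0.025,0,0,1],[0,0,0,0.025,0,0,1]])

```text
clock: 19.6
tcp_pos: [628.2, -22.9, 38.4]
ee_rot: [0.0, 0.715, 0.699, -0.001]
force: [-9.2, -1.0, 10.7]
opening: 0.118
gripper_force: 83.1
```

arm_command(increments=[[0,0,0,0.025,0,0,1],[0,0,0,0.025,0,0,1]])

```text
clock: 19.8
tcp_pos: [628.4, -22.9, 38.5]
ee_rot: [-0.001, 0.715, 0.699, -0.003]
force: [-17.9, -1.3, 19.0]
opening: 0.122
gripper_force: 84.3
```

arm_command(increments=[[0,0,0,0.025,0,0,1],[0,0,0,0.025,0,0,1]])

```text
clock: 20.0
tcp_pos: [628.6, -22.9, 38.5]
ee_rot: [-0.002, 0.715, 0.699, -0.005]
force: [-27.4, -1.5, 26.7]
opening: 0.127
gripper_force: 85.6
```

arm_command(increments=[[0,0,0,-0.03,0,0,1],[0,0,0,-0.045,0,0,1],[0,0,0,-0.045,0,0,1]])

```text
clock: 20.3
tcp_pos: [628.3, -22.9, 38.5]
ee_rot: [0.0, 0.715, 0.699, -0.002]
force: [-10.5, -0.6, 10.9]
opening: 0.12
gripper_force: 83.0
```

arm_command(increments=[[0,0,0,0,0,0,0.54],[0,0,0,0,0,0,0.54],[0,0,0,0,0,0,0.54],[0,0,0,0,0,0,0.54]])

```text
clock: 20.7
tcp_pos: [630.1, -23.1, 38.2]
ee_rot: [0.001, 0.716, 0.699, -0.0]
force: [0.1, -0.2, -0.3]
opening: 0.231
gripper_force: 0.0
```

arm_command(increments=[[0,0,0,0,0,0.2,0.54],[0,0,0,0,0,0.6,0.54],[0,0,0,0,0,1,0.54],[0,0,0,0,0,1,0.54]])

```text
clock: 21.1
tcp_pos: [632.7, -22.2, 124.1]
ee_rot: [0.003, 0.715, 0.699, 0.003]
force: [0.1, 0.3, 0.2]
opening: 0.23
gripper_force: 0.0
```

arm_command(increments=[[0,0,0,-0.4,0,0.4,-1],[0,0,0,-1,0,0.8,-1],[0,0,0,-1,0.5,0.8,-1],[0,0,0,-1,1,0.8,-1],[0,0,0,-1,1,0.8,-1]])

```text
clock: 21.6
tcp_pos: [549.2, 63.0, 184.1]
ee_rot: [0.001, 0.713, 0.701, 0.001]
force: [0.1, 0.8, 0.2]
opening: 0.997
gripper_force: 0.0
```

arm_command(increments=[[0,0,0.09,-0.3,0.5,0,-1],[0,0,0.18,-0.6,1,0,-1],[0,0,0.27,-0.6,1,0,-1],[0,0,0.27,-0.6,1,0,-1]])

```text
clock: 22.0
tcp_pos: [501.5, 137.9, 182.7]
ee_rot: [0.001, 0.55, 0.835, -0.0]
force: [0.3, -1.2, 0.4]
opening: 1.001
gripper_force: 0.0
```

```bash
cat >> h.py <<'E'
def items(save=None):
  for n in('top','side'):
    c=cap(n,save and save+n+'.png'); W=cloud(c); hsv=cv2.cvtColor(c['img'],cv2.COLOR_RGB2HSV).astype(int)
    m=(W[...,0]>370)&(W[...,0]<668)&(W[...,1]>-220)&(W[...,1]<520)&(hsv[...,1]>95)&(hsv[...,2]<150)&(W[...,2]<26)&(W[...,2]>-6)
    for b in blobs(c,m,50):
        ce,sz,a,w=rect(c,b,8)
        if 90<sz[1]<150: 
            h=b&(W[...,2]>9.5); q=W[h]
            ax=np.array([np.cos(a),np.sin(a)]); t=(w-ce)@ax; s=(w-ce)@[-ax[1],ax[0]]
            # width near each end, and handle axis from outline of butt half
            sg=1 if np.ptp(s[(t<-20)])>np.ptp(s[(t>20)]) else -1
            th=t*sg; k=(th>8)&(th<52); u=w[k]-w[k].mean(0); d=np.linalg.svd(u,full_matrices=False)[2][0]; d*=np.sign(d@ax)*sg
            butt=ce+ax*sg*(t*sg).max(); hc=w[k].mean(0)
            print(n,'item c',ce.round(1),'sz',np.round(sz,1),'a',round(a if sg>0 else a+np.pi,3),'handle axis',round(np.arctan2(d[1],d[0]),3),'handle mid',hc.round(1),'butt',butt.round(1),'n',b.sum(),'hue',hsv[b].mean(0).round())
E
python3 -c "
from h import *
s=manip.state();print(s['joints'],s['ee_rot'])
bar('top');bar('side');items('it_')"
```

```text
[ 0.67427275  0.30181856 -1.17986957  1.8150658   0.29912052  1.22212335
 -0.18842578] [ 1.23457753e-03  5.50338771e-01  8.34940544e-01 -3.63542569e-05]
top 524 z 13.8 rect [626.7 -24.4] [ 21.9 276.8] 1.559 slope 0.0161 y [-162.9  113.9]
side 243 z 15.5 rect [627.1 -27.1] [ 22.2 286.8] 1.55 slope 0.013 y [-170.4  116.4]
top item c [641.8  65.8] sz [  6.3 104.1] a -1.552 handle axis -1.576 handle mid [641.5  36. ] butt [642.7  13.7] n 69 hue [ 17. 139. 111.]
top item c [ 639.7 -110. ] sz [  6.3 107.1] a 1.53 handle axis 1.567 handle mid [640.3 -78.8] butt [641.9 -56.5] n 71 hue [ 17. 138. 111.]
top item c [507.7 453.9] sz [ 29.8 118.8] a 0.068 handle axis -0.05 handle mid [537.6 452.9] butt [567.  457.9] n 322 hue [ 13. 128. 100.]
top item c [433.5 323.6] sz [ 31.3 120.4] a 0.158 handle axis 0.094 handle mid [463.2 327.3] butt [492.9 333.1] n 336 hue [ 13. 128. 104.]
side item c [593.1 326.9] sz [ 34.7 126.3] a 0.256 handle axis -0.025 handle mid [622.9 333.2] butt [654.2 342.9] n 125 hue [ 14. 138.  98.]
side item c [431.9 326.5] sz [ 34.9 123.3] a 0.21 handle axis -0.102 handle mid [462.  329.1] butt [492.2 339.3] n 129 hue [ 14. 138.  97.]
side item c [453.1 215.8] sz [ 32.1 124.7] a 0.006 handle axis -0.101 handle mid [483.8 219.3] butt [515.4 216.1] n 132 hue [ 12. 126.  76.]
```

View pics/it_top.png

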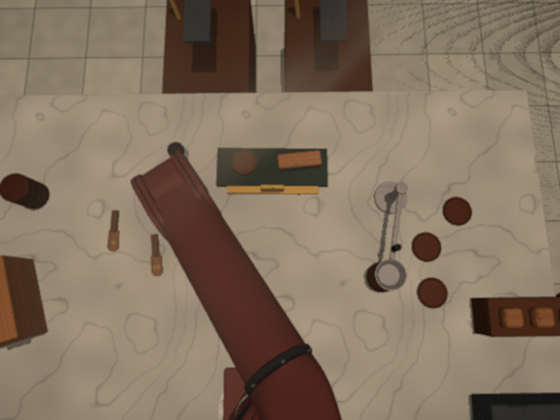

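```bash
cat > it.py <<'E'
from h import *
import sys
def items(c,n):
    W=cloud(c); hsv=cv2.cvtColor(c['img'],cv2.COLOR_RGB2HSV).astype(int)
    m=(W[...,0]>370)&(W[...,0]<690)&(W[...,1]>-200)&(W[...,1]<520)&(hsv[...,1]>95)&(hsv[...,2]<150)&(W[...,2]<26)&(W[...,2]>-6)&~((W[...,0]>618)&(W[...,1]<150))
    for b in blobs(c,m,50):
        v,u=np.nonzero(b); w=np.array([world(c,*p,8)[:2] for p in zip(u,v)])
        ce=w.mean(0); d=np.linalg.svd(w-ce,full_matrices=False)[2][0]
        for _ in range(3):
            t=(w-ce)@d; s=(w-ce)@[-d[1],d[0]]
            if s[t<(t.min()+50)].std()<s[t>(t.max()-50)].std(): d=-d; t=-t
            B=t.max()+1.5; h=(t<B-4)&(t>B-58); hc=w[h].mean(0)
            dd=np.linalg.svd(w[h]-hc,full_matrices=False)[2][0]; dd*=np.sign(dd@d); 
            if _<2: d=dd; ce=hc
        t=(w-hc)@d; s=(w-hc)@[-d[1],d[0]]
        L=np.ptp(t)+3
        if L<100 or L>150: print('  skip',ce.round(),L.round()); continue
        hd=t>t.max()-55
        print(n,'butt',(hc+d*(t.max()+1.5)).round(1),'mid',(hc+d*(t.max()+1.5-30)).round(1),'yaw',round(np.arctan2(d[1],d[0]),3),'L',L.round(1),'hw',np.ptp(s[hd]).round(1),'bw',np.ptp(s[~hd]).round(1),'V',hsv[b][:,2].mean().round(),'z',np.percentile(W[b][:,2],[50,90]).round(1),'n',b.sum())
if __name__=='__main__':
    for n in('top','side'):
        if len(sys.argv)>1: c=dict(np.load(n+sys.argv[1]+'.npz'))
        else: c=cap(n)
        items(c,n)
E
python3 it.py 1; echo; python3 it.py
```

```text
top butt [654.7 336.4] mid [625.3 330.7] yaw 0.19 L 124.8 hw 16.8 bw 31.3 V 91.0 z [ 8.  13.9] n 299
top butt [568.2 452.7] mid [538.3 453.2] yaw -0.016 L 120.8 hw 18.7 bw 31.9 V 89.0 z [ 8.2 14.2] n 320
top butt [514.  213.7] mid [484.1 216.1] yaw -0.079 L 122.7 hw 17.6 bw 26.9 V 79.0 z [ 9.  14.1] n 264
  skip [ 440. -155.] 281.0
top butt [494.6 331.6] mid [464.8 327.7] yaw 0.132 L 123.3 hw 17.9 bw 31.6 V 95.0 z [ 8.1 13.9] n 329
side butt [570.7 455.7] mid [540.7 456.2] yaw -0.019 L 123.8 hw 25.0 bw 38.1 V 93.0 z [ 9.9 16.3] n 110
side butt [656.3 338.7] mid [626.8 333.3] yaw 0.184 L 128.9 hw 25.5 bw 36.1 V 95.0 z [ 9.8 15.1] n 125
side butt [497.7 334.1] mid [468. 330.] yaw 0.138 L 128.7 hw 25.5 bw 35.4 V 94.0 z [10.1 15.9] n 128
side butt [516.7 217.2] mid [486.7 217.8] yaw -0.02 L 127.1 hw 26.2 bw 32.0 V 77.0 z [ 9.3 16.5] n 133

top butt [568.3 452.3] mid [538.3 453. ] yaw -0.025 L 120.9 hw 18.4 bw 32.1 V 101.0 z [ 7.9 13.7] n 324
top butt [495.  331.4] mid [465.2 327.6] yaw 0.126 L 124.0 hw 18.1 bw 31.6 V 105.0 z [ 7.9 14. ] n 339
  skip [475. 453.] 61.0
side butt [656.2 338.9] mid [626.8 333. ] yaw 0.197 L 128.9 hw 25.3 bw 35.6 V 98.0 z [10.  14.5] n 124
side butt [497.7 334.9] mid [468.  330.5] yaw 0.147 L 128.9 hw 25.7 bw 35.4 V 97.0 z [ 9.2 15.9] n 127
side butt [516.5 216.8] mid [486.6 217.7] yaw -0.032 L 128.1 hw 26.6 bw 34.4 V 76.0 z [ 8.8 15.6] n 132
  skip [619.  68.] 262.0
```

arm_command(increments=[[0,0,0.09,-0.1,0.3,0,-1],[0,0,0.18,-0.21,0.6,0,-1],[0,0,0.27,-0.21,0.98,0,-1],[0,0,0.36,-0.21,0.98,0,-1],[0,0,0.45,-0.21,0.98,0,-1],[0,0,0.54,-0.21,0.98,0,-1],[0,0,0.63,-0.21,0.98,0,-1],[0,0,0.7,-0.21,0.98,0,-1],[0,0,0.7,-0.21,0.98,0,-1]])

```text
clock: 23.2
tcp_pos: [485.4, 215.0, 182.1]
ee_rot: [0.0, 0.036, 0.999, 0.0]
force: [0.1, 0.4, 0.1]
opening: 1.003
gripper_force: 0.0
```

arm_command(increments=[[0,0,0,0,0,-0.4,-1],[0,0,0,0,0,-0.8,-1],[0,0,0,0,0,-1,-1],[0,0,0,0,0,-1,-1]])

```text
clock: 23.6
tcp_pos: [484.1, 214.7, 100.5]
ee_rot: [-0.001, 0.037, 0.999, -0.0]
force: [-0.3, 0.1, 0.3]
opening: 1.001
gripper_force: 0.0
```

```bash
python3 -c "
from h import *
s=manip.state();print(s['tcp_pos'],s['joints'],turn(1.51))"; python3 it.py
```

```text
[484.06284574 214.68872194 100.47136195] [ 0.47850817  0.47825259 -1.18422975  1.87732459  0.49100013  1.12393846
  0.6073057 ] [ 0.    -0.001  0.008]
  skip [502. 453.] 91.0
  skip [402. 320.] 66.0
  skip [489. 453.] 77.0
side butt [655.9 339.4] mid [626.4 334. ] yaw 0.184 L 128.6 hw 26.8 bw 36.1 V 100.0 z [ 9.5 16.3] n 124
side butt [497.8 334.5] mid [468.1 330. ] yaw 0.152 L 128.9 hw 26.8 bw 35.6 V 96.0 z [ 8.6 16.7] n 130
side butt [516.3 215.4] mid [486.3 216.9] yaw -0.051 L 127.5 hw 26.2 bw 34.6 V 60.0 z [ 8.4 15.5] n 117
```

arm_command(increments=[[0,0,0,0,0.02,-0.4,-1],[0,0,0,0,0.02,-0.8,-1],[0,0,0,0,0.02,-1,-1],[0,0,0,0,0.02,-1,-1]])

```text
clock: 24.1
tcp_pos: [484.7, 216.7, 21.6]
ee_rot: [-0.0, 0.036, 0.999, 0.0]
force: [0.0, 0.3, 0.3]
opening: 1.002
gripper_force: 0.0
```

arm_command(increments=[[0,0,0,0,0,-0.07,-1],[0,0,0,0,0,-0.07,1],[0,0,0,0,0,-0.07,1],[0,0,0,0,0,-0.07,1],[0,0,0,0,0,-0.07,1],[0,0,0,0,0,-0.07,1],[0,0,0,0,0,-0.07,1],[0,0,0,0,0,-0.07,1],[0,0,0,0,0,-0.07,1]], force=40)

```text
clock: 25.0
tcp_pos: [485.5, 217.1, 17.2]
ee_rot: [0.001, 0.035, 0.999, 0.0]
force: [-0.9, -0.9, 5.9]
opening: 0.218
gripper_force: 39.3
```

arm_command(increments=[[0,0,0,0,0,0.2,1],[0,0,0,0,0,0.35,1],[0,0,0.032,0.1,-0.4,0.35,1],[0,0,0.032,0.2,-0.85,0.35,1],[0,0,0.032,0.2,-0.85,0.35,1]])

```text
clock: 25.5
tcp_pos: [502.9, 143.6, 45.0]
ee_rot: [0.001, 0.014, 1.0, -0.001]
force: [-0.8, 0.1, -1.4]
opening: 0.216
gripper_force: 39.3
```

arm_command(increments=[[0,0,0,0.1,-0.45,0,1],[0,0,0,0.2,-0.85,0,1],[0,0,0,0.2,-0.85,0,1]])

```text
clock: 25.8
tcp_pos: [518.6, 76.1, 45.1]
ee_rot: [0.001, 0.014, 1.0, -0.001]
force: [0.1, 0.0, -0.1]
opening: 0.217
gripper_force: 39.3
```

arm_command(increments=[[0,0,0,0.1,-0.45,0,1],[0,0,0,0.2,-0.85,0,1],[0,0,0,0.2,-0.85,0,1]])

```text
clock: 26.1
tcp_pos: [534.4, 8.4, 45.0]
ee_rot: [0.001, 0.014, 1.0, -0.0]
force: [-0.3, -0.3, -1.3]
opening: 0.218
gripper_force: 39.3
```

arm_command(increments=[[0,0,0,0.1,-0.45,0,1],[0,0,0,0.2,-0.85,0,1],[0,0,0,0.2,-0.85,0,1]])

```text
clock: 26.4
tcp_pos: [550.2, -59.3, 45.0]
ee_rot: [0.001, 0.013, 1.0, -0.0]
force: [0.3, 0.4, -0.8]
opening: 0.218
gripper_force: 39.3
```

arm_command(increments=[[0,0,0,0.1,-0.4,0,1],[0,0,0,0.2,-0.82,0,1],[0,0,0,0.2,-0.82,0,1],[0,0,0,0.2,-0.82,0,1]])

```text
clock: 26.8
tcp_pos: [565.3, -120.0, 45.1]
ee_rot: [0.001, 0.011, 1.0, 0.001]
force: [-0.2, 1.1, 0.0]
opening: 0.217
gripper_force: 39.3
```

```bash
python3 -c "
from h import *
s=manip.state();print(s['joints'],turn(1.551))
cap('side','comb.png')"; python3 it.py
```

```text
[ 0.96370669  0.62469704 -1.06554338  1.8084688   0.61574525  1.08368629
  1.22173664] [-0.001  0.001  0.001]
top butt [654.7 336.5] mid [625.2 330.8] yaw 0.191 L 124.9 hw 16.4 bw 31.3 V 106.0 z [ 7.6 13.7] n 297
top butt [568.2 452.6] mid [538.2 453. ] yaw -0.013 L 120.8 hw 17.8 bw 31.8 V 102.0 z [ 8.1 13.2] n 320
top butt [494.6 331.3] mid [464.8 327.6] yaw 0.123 L 123.2 hw 17.5 bw 32.3 V 109.0 z [ 8.  13.8] n 320
side butt [656.4 337.1] mid [626.7 332.7] yaw 0.146 L 128.6 hw 26.9 bw 37.5 V 103.0 z [ 9.5 16.6] n 127
side butt [497.9 333.7] mid [468.2 329.2] yaw 0.147 L 128.9 hw 26.7 bw 35.3 V 101.0 z [ 9.4 16.4] n 130
```

View pics/comb.png

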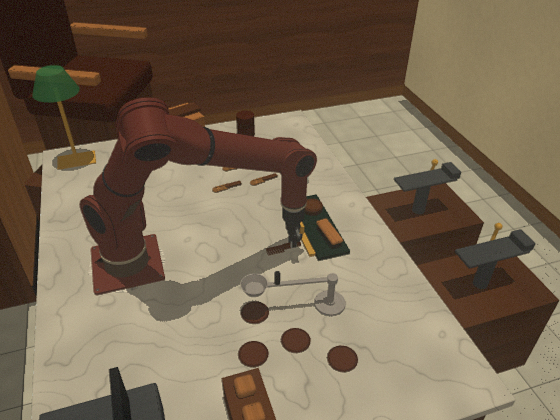

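arm_command(increments=[[0,0,0,0,0,-0.15,1],[0,0,0,0,0,-0.35,1],[0,0,0,0,0,-0.35,1]])

```text
clock: 27.25
tcp_pos: [564.8, -119.9, 14.6]
ee_rot: [0.0, 0.01, 1.0, 0.001]
force: [0.1, -0.8, -1.1]
opening: 0.215
gripper_force: 45.9
```

arm_command(increments=[[0,0,0,0.06,0,0,1],[0,0,0,0.12,0,0,1],[0,0,0,0.18,0,0,1],[0,0,0,0.18,0,0,1]])

```text
clock: 27.65
tcp_pos: [580.2, -120.4, 16.5]
ee_rot: [0.001, 0.01, 1.0, 0.001]
force: [-1.0, 0.5, -0.4]
opening: 0.215
gripper_force: 45.9
```

arm_command(increments=[[0,0,0,0.025,0,0,1],[0,0,0,0.025,0,0,1]])

```text
clock: 27.85
tcp_pos: [581.7, -120.6, 16.6]
ee_rot: [0.001, 0.01, 1.0, 0.0]
force: [-0.5, 0.5, -1.5]
opening: 0.218
gripper_force: 45.9
```

arm_command(increments=[[0,0,0,0.025,0,0,1],[0,0,0,0.025,0,0,1]])

```text
clock: 28.05
tcp_pos: [583.7, -120.7, 16.7]
ee_rot: [0.001, 0.01, 1.0, 0.0]
force: [0.7, -0.3, -0.6]
opening: 0.216
gripper_force: 45.9
```

arm_command(increments=[[0,0,0,0.025,0,0,1],[0,0,0,0.025,0,0,1]])

```text
clock: 28.25
tcp_pos: [585.1, -120.7, 16.4]
ee_rot: [0.0, 0.01, 1.0, 0.0]
force: [-2.0, 0.3, 0.4]
opening: 0.221
gripper_force: 46.0
```

arm_command(increments=[[0,0,0,0.02,0,0,1],[0,0,0,0.02,0,0,1]])

```text
clock: 28.45
tcp_pos: [585.2, -120.7, 16.0]
ee_rot: [-0.001, 0.01, 1.0, 0.0]
force: [-8.6, -0.1, 2.3]
opening: 0.216
gripper_force: 46.3
```

```bash
sed -n 1,2p it.py >/dev/null; python3 -c "
from h import *
bar('top');bar('side')"; python3 it.py
```

```text
top 302 z 14.0 rect [627.9  30.4] [ 21.4 167.8] 1.532 slope 0.0211 y [-53.2 113.9]
side 79 z 14.9 rect [ 626.1 -114.7] [ 23.8 111.5] 1.55 slope 0.1214 y [-170.4  -59.2]
top butt [654.7 336.5] mid [625.3 330.7] yaw 0.195 L 124.9 hw 16.3 bw 31.3 V 107.0 z [ 8.1 13.9] n 298
  skip [ 543. -122.] 87.0
top butt [568.3 452.4] mid [538.3 453.1] yaw -0.022 L 120.9 hw 18.1 bw 32.0 V 103.0 z [ 7.9 14.2] n 323
top butt [494.6 331.8] mid [465.  327.2] yaw 0.155 L 123.4 hw 16.8 bw 31.0 V 110.0 z [ 7.9 13.9] n 322
  skip [590. 324.] 97.0
side butt [497.9 332.7] mid [468.1 328.9] yaw 0.124 L 128.5 hw 25.8 bw 35.4 V 101.0 z [ 9.3 15.5] n 130
  skip [ 551. -118.] 96.0
```

arm_command(increments=[[0,0,0,-0.015,0,0,1],[0,0,0,-0.015,0,0,0.1],[0,0,0,-0.015,0,0,0.1],[0,0,0,-0.015,0,0,0.1],[0,0,0,-0.015,0,0.3,0.1],[0,0,0,-0.015,0,0.7,0.1],[0,0,0,-0.015,0,1,0.1],[0,0,0,-0.015,0,1,0.1]])

```text
clock: 29.45
tcp_pos: [588.2, -120.4, 100.2]
ee_rot: [0.003, 0.01, 1.0, -0.0]
force: [0.2, 0.4, 0.3]
opening: 0.451
gripper_force: 0.0
```

arm_command(increments=[[0,0,0,-0.12,0.5,0,-1],[0,0,0,-0.25,0.94,0,-1],[0,0,0,-0.25,0.94,0,-1]])

```text
clock: 29.75
tcp_pos: [564.5, -39.6, 96.7]
ee_rot: [0.001, 0.007, 1.0, 0.001]
force: [0.7, -0.5, 0.4]
opening: 0.936
gripper_force: 0.0
```

arm_command(increments=[[0,0,0,-0.12,0.5,0,-1],[0,0,0,-0.25,0.94,0,-1],[0,0,0,-0.25,0.94,0,-1]])

```text
clock: 30.05
tcp_pos: [544.4, 35.2, 96.8]
ee_rot: [0.001, 0.007, 1.0, 0.001]
force: [0.3, -0.7, 0.2]
opening: 1.004
gripper_force: 0.0
```

arm_command(increments=[[0,0,0,-0.12,0.5,0,-1],[0,0,0,-0.25,0.94,0,-1],[0,0,0,-0.25,0.94,0,-1]])

```text
clock: 30.35
tcp_pos: [524.3, 110.0, 96.9]
ee_rot: [0.001, 0.007, 1.0, 0.001]
force: [-0.5, -0.7, -0.3]
opening: 1.001
gripper_force: 0.0
```

arm_command(increments=[[0,0,0.05,-0.12,0.5,0,-1],[0,0,0.1,-0.25,0.94,0,-1],[0,0,0.1,-0.25,0.94,0,-1]])

```text
clock: 30.65
tcp_pos: [504.2, 184.9, 96.9]
ee_rot: [0.001, -0.073, 0.997, 0.002]
force: [-0.4, 0.5, -0.5]
opening: 1.003
gripper_force: 0.0
```

arm_command(increments=[[0,0,0,-0.12,0.5,0,-1],[0,0,0,-0.25,0.94,0,-1],[0,0,0,-0.25,0.94,0,-1]])

```text
clock: 30.95
tcp_pos: [484.1, 259.8, 97.0]
ee_rot: [0.001, -0.071, 0.997, 0.002]
force: [0.7, 0.1, -0.4]
opening: 1.001
gripper_force: 0.0
```

arm_command(increments=[[0,0,0,-0.12,0.5,0,-1],[0,0,0,-0.22,0.92,0,-1],[0,0,0,-0.22,0.92,0,-1],[0,0,0,-0.22,0.92,0,-1]])

```text
clock: 31.35
tcp_pos: [468.6, 328.6, 96.2]
ee_rot: [0.0, -0.069, 0.998, 0.0]
force: [0.1, -0.4, -0.4]
opening: 0.999
gripper_force: 0.0
```

```bash
python3 -c "
from h import *
s=manip.state();print(s['tcp_pos'],s['joints'],turn(1.706))
bar('top');bar('side')"; python3 it.py
```

```text
[468.60748379 328.56108203  96.16991399] [ 0.20738444  0.57302967 -1.14991623  1.7826107   0.56899693  1.16583661
  0.58781032] [-0.     0.001 -0.001]
top 522 z 13.8 rect [626.  -85.3] [ 21.9 155. ] 1.559 slope 0.0153 y [-162.9   -7.8]
side 238 z 15.7 rect [627.2 -23.2] [ 22.2 279. ] 1.55 slope 0.0125 y [-162.5  116.4]
top butt [654.7 336.4] mid [625.3 330.7] yaw 0.19 L 124.8 hw 16.8 bw 31.3 V 106.0 z [ 7.7 13.7] n 302
top butt [ 617.8 -118.8] mid [ 587.8 -118.1] yaw -0.023 L 126.0 hw 30.5 bw 24.1 V 97.0 z [ 8.5 13.7] n 285
  skip [475. 453.] 58.0
side butt [656.4 337.9] mid [626.8 332.7] yaw 0.175 L 128.8 hw 25.6 bw 35.4 V 98.0 z [ 9.5 16.1] n 123
side butt [495.1 333.1] mid [465.4 329.2] yaw 0.129 L 123.6 hw 25.8 bw 37.1 V 71.0 z [ 8.8 16. ] n 128
side butt [ 488.6 -122.9] mid [ 518.6 -122.8] yaw -3.137 L 136.2 hw 33.3 bw 227.3 V 85.0 z [10.5 16.6] n 236
```

arm_command(increments=[[0,0,0,-0.03,0,-0.4,-1],[0,0,0,-0.03,0,-0.75,-1],[0,0,0,-0.03,0,-1,-1],[0,0,0,-0.03,0,-1,-1],[0,0,0,-0.03,0,-1,1],[0,0,0,-0.03,0,-1,1],[0,0,0,-0.03,0,-1,1],[0,0,0,-0.03,0,-1,1],[0,0,0,-0.03,0,-1,1],[0,0,0,-0.03,0,-1,1],[0,0,0,-0.03,0,-1,1],[0,0,0,-0.03,0,-1,1]], force=50)

```text
clock: 32.75
tcp_pos: [466.4, 329.3, 17.5]
ee_rot: [0.001, -0.068, 0.998, 0.001]
force: [-0.5, -1.4, 6.0]
opening: 0.205
gripper_force: 49.0
```

arm_command(increments=[[0,0,0,0,0,0.2,1],[0,0,0,0,0,0.36,1],[0,0,-0.05,0.12,-0.5,0.36,1],[0,0,-0.1,0.25,-0.96,0.36,1],[0,0,-0.1,0.25,-0.96,0.36,1]])

```text
clock: 33.25
tcp_pos: [488.5, 246.5, 45.9]
ee_rot: [0.001, 0.015, 1.0, -0.001]
force: [-0.4, -0.8, -0.1]
opening: 0.211
gripper_force: 49.2
```

arm_command(increments=[[0,0,0,0.12,-0.5,0,1],[0,0,0,0.25,-0.96,0,1],[0,0,0,0.25,-0.96,0,1]])

```text
clock: 33.55
tcp_pos: [508.1, 169.7, 45.7]
ee_rot: [0.001, 0.014, 1.0, -0.001]
force: [1.4, -0.7, -1.0]
opening: 0.209
gripper_force: 49.3
```

arm_command(increments=[[0,0,0,0.12,-0.5,0,1],[0,0,0,0.25,-0.96,0,1],[0,0,0,0.25,-0.96,0,1]])

```text
clock: 33.85
tcp_pos: [527.8, 93.1, 45.7]
ee_rot: [0.001, 0.014, 1.0, -0.001]
force: [0.1, 0.1, -1.4]
opening: 0.212
gripper_force: 49.3
```

arm_command(increments=[[0,0,0,0.12,-0.5,0,1],[0,0,0,0.25,-0.96,0,1],[0,0,0,0.25,-0.96,0,1]])

```text
clock: 34.15
tcp_pos: [547.6, 16.4, 45.8]
ee_rot: [0.001, 0.014, 1.0, -0.001]
force: [0.5, -0.0, -1.5]
opening: 0.213
gripper_force: 49.3
```

arm_command(increments=[[0,0,0,0.12,-0.5,0,1],[0,0,0,0.25,-0.96,0,1],[0,0,0,0.25,-0.96,0,1],[0,0,0,0.25,-0.96,0,1]])

```text
clock: 34.55
tcp_pos: [566.3, -54.8, 45.9]
ee_rot: [0.001, 0.011, 1.0, 0.001]
force: [0.6, 0.9, -0.4]
opening: 0.208
gripper_force: 49.3
```

```bash
python3 -c "
from h import *
s=manip.state();print(s['joints'],turn(1.551))"; python3 it.py
```

```text
[ 0.85577573  0.59924358 -1.05844817  1.830511    0.59389934  1.06867463
  1.11841726] [-0.001  0.001  0.002]
top butt [654.7 336.6] mid [625.3 330.7] yaw 0.2 L 124.9 hw 16.6 bw 30.6 V 105.0 z [ 7.7 13.6] n 293
top butt [568.2 452.6] mid [538.2 453. ] yaw -0.013 L 120.8 hw 17.8 bw 31.8 V 101.0 z [ 8.3 14. ] n 318
side butt [570.8 455.4] mid [540.8 455.4] yaw -0.003 L 124.1 hw 24.9 bw 37.6 V 100.0 z [ 9.6 16.2] n 109
side butt [648.9 337.7] mid [619.4 332. ] yaw 0.191 L 121.4 hw 25.3 bw 35.8 V 103.0 z [ 8.9 15.4] n 118
side butt [ 487.  -123.8] mid [ 517.  -123.5] yaw -3.13 L 133.2 hw 33.2 bw 81.1 V 84.0 z [ 9.8 15.5] n 214
```

Lower, push in 2 mm steps.

arm_command(increments=[[0,0,0,0,0,-0.15,1],[0,0,0,0,0,-0.36,1],[0,0,0,0,0,-0.36,1],[0,0,0,0.06,0,-0.36,1],[0,0,0,0.12,0,-0.36,1],[0,0,0,0.18,0,-0.36,1],[0,0,0,0.2,0,-0.36,1]])

```text
clock: 35.35
tcp_pos: [582.6, -54.9, 16.6]
ee_rot: [0.001, 0.01, 1.0, 0.001]
force: [0.2, -0.8, -0.3]
opening: 0.21
gripper_force: 58.6
```

arm_command(increments=[[0,0,0,0.025,0,0,1],[0,0,0,0.025,0,0,1]])

```text
clock: 35.55
tcp_pos: [584.1, -55.0, 16.6]
ee_rot: [0.001, 0.01, 1.0, 0.0]
force: [-0.4, 0.8, -0.4]
opening: 0.215
gripper_force: 58.6
```

arm_command(increments=[[0,0,0,0.025,0,0,1],[0,0,0,0.025,0,0,1]])

```text
clock: 35.75
tcp_pos: [586.1, -55.1, 16.7]
ee_rot: [0.001, 0.01, 1.0, 0.0]
force: [-0.5, 0.1, -1.0]
opening: 0.21
gripper_force: 58.6
```

arm_command(increments=[[0,0,0,0.02,0,0,1],[0,0,0,0.02,0,0,1]])

```text
clock: 35.95
tcp_pos: [587.0, -55.1, 16.4]
ee_rot: [0.0, 0.01, 1.0, 0.0]
force: [-2.5, 0.5, 0.3]
opening: 0.213
gripper_force: 58.7
```

arm_command(increments=[[0,0,0,0.02,0,0,1],[0,0,0,0.02,0,0,1]])

```text
clock: 36.15
tcp_pos: [587.1, -55.1, 15.9]
ee_rot: [-0.001, 0.01, 1.0, 0.0]
force: [-9.5, 0.0, 4.2]
opening: 0.212
gripper_force: 59.0
```

arm_command(increments=[[0,0,0,-0.015,0,0,1],[0,0,0,-0.015,0,0,0.1],[0,0,0,-0.015,0,0,0.1],[0,0,0,-0.015,0,0,0.1],[0,0,0,-0.015,0,0.3,0.1],[0,0,0,-0.015,0,0.7,0.1],[0,0,0,-0.015,0,1,0.1],[0,0,0,-0.015,0,1,0.1]])

```text
clock: 36.95
tcp_pos: [590.2, -54.6, 100.2]
ee_rot: [0.003, 0.01, 1.0, 0.0]
force: [0.2, 0.5, 0.3]
opening: 0.449
gripper_force: 0.0
```

arm_command(increments=[[0,0,0,0.0,0.5,0,-1],[0,0,0,0,0.96,0,-1],[0,0,0,0,0.96,0,-1]])

```text
clock: 37.25
tcp_pos: [587.2, 28.1, 97.0]
ee_rot: [0.001, 0.007, 1.0, 0.002]
force: [0.8, 1.0, 0.0]
opening: 0.935
gripper_force: 0.0
```

arm_command(increments=[[0,0,0,0.0,0.5,0,-1],[0,0,0,0.1,0.96,0,-1],[0,0,0,0.1,0.96,0,-1]])

```text
clock: 37.55
tcp_pos: [595.5, 104.9, 96.9]
ee_rot: [0.001, 0.007, 1.0, 0.002]
force: [0.4, -0.8, 1.5]
opening: 1.001
gripper_force: 0.0
```

arm_command(increments=[[0,0,0.07,0.06,0.5,0,-1],[0,0,0.136,0.12,0.96,0,-1],[0,0,0.136,0.12,0.96,0,-1]])

```text
clock: 37.85
tcp_pos: [604.5, 181.2, 96.6]
ee_rot: [0.001, -0.101, 0.995, 0.002]
force: [-0.6, 0.2, -0.4]
opening: 1.002
gripper_force: 0.0
```

arm_command(increments=[[0,0,0,0.06,0.5,0,-1],[0,0,0,0.12,0.96,0,-1],[0,0,0,0.12,0.96,0,-1]])

```text
clock: 38.15
tcp_pos: [613.7, 257.8, 96.5]
ee_rot: [0.001, -0.099, 0.995, 0.002]
force: [-0.4, 0.1, 0.9]
opening: 0.999
gripper_force: 0.0
```

arm_command(increments=[[0,0,0,0.06,0.5,0,-1],[0,0,0,0.12,0.96,0,-1],[0,0,0,0.12,0.96,0,-1],[0,0,0,0.12,0.96,0,-1]])

```text
clock: 38.55
tcp_pos: [624.5, 329.2, 95.9]
ee_rot: [0.0, -0.097, 0.995, 0.0]
force: [0.9, 0.1, -1.0]
opening: 0.993
gripper_force: 0.0
```

```bash
python3 -c "
from h import *
s=manip.state();print(s['tcp_pos'],s['joints'],turn(1.764))
bar('top');bar('side')"; python3 it.py
```

```text
[624.45543662 329.16327208  95.86054749] [ 0.10661396  0.78419816 -1.02979194  1.4315714   0.67808453  1.30493652
  0.79639971] [-0.     0.    -0.001]
top 583 z 13.6 rect [626.7 -22.9] [ 21.9 273.8] 1.559 slope 0.0481 y [-159.9  113.9]
side 285 z 15.3 rect [627.2 -23.2] [ 22.3 279. ] 1.55 slope 0.0402 y [-162.5  116.4]
top butt [618.4 -53.2] mid [588.4 -53. ] yaw -0.005 L 128.8 hw 21.3 bw 30.3 V 115.0 z [ 7.7 14. ] n 280
top butt [ 617.7 -118.9] mid [ 587.7 -118.1] yaw -0.026 L 128.8 hw 15.4 bw 24.3 V 98.0 z [ 8.3 13.4] n 286
top butt [568.2 452.6] mid [538.2 452.9] yaw -0.012 L 120.8 hw 18.1 bw 31.8 V 109.0 z [ 8.5 13.8] n 318
side butt [570.5 454.4] mid [540.5 455.6] yaw -0.039 L 123.3 hw 24.9 bw 38.8 V 97.0 z [ 9.4 16.4] n 112
side butt [653.3 336.1] mid [623.6 332.3] yaw 0.128 L 125.3 hw 25.5 bw 37.4 V 71.0 z [ 8.9 15.9] n 116
  skip [ 603. -122.] 199.0
```

arm_command(increments=[[0,0,0,0,0.02,-0.4,-1],[0,0,0,0,0.02,-0.75,-1],[0,0,0,0,0.02,-1,-1],[0,0,0,0,0.02,-1,-1],[0,0,0,0,0.02,-1,1],[0,0,0,0,0.02,-1,1],[0,0,0,0,0.02,-1,1],[0,0,0,0,0.02,-1,1],[0,0,0,0,0.02,-1,1],[0,0,0,0,0.02,-1,1],[0,0,0,0,0.02,-1,1],[0,0,0,0,0.02,-1,1]], force=50)

```text
clock: 39.95
tcp_pos: [625.1, 330.9, 17.6]
ee_rot: [0.001, -0.096, 0.995, 0.001]
force: [-0.2, -1.0, 5.4]
opening: 0.212
gripper_force: 49.4
```

arm_command(increments=[[0,0,0,0,0,0.2,1],[0,0,0,0,0,0.36,1],[0,0,-0.07,-0.18,-0.4,0.36,1],[0,0,-0.136,-0.36,-0.81,0.36,1],[0,0,-0.136,-0.36,-0.81,0.36,1]])

```text
clock: 40.45
tcp_pos: [595.8, 260.7, 45.9]
ee_rot: [0.001, 0.014, 1.0, -0.002]
force: [0.6, -0.6, -0.6]
opening: 0.212
gripper_force: 49.2
```

arm_command(increments=[[0,0,0,-0.18,-0.4,0,1],[0,0,0,-0.36,-0.81,0,1],[0,0,0,-0.36,-0.81,0,1]])

```text
clock: 40.75
tcp_pos: [566.8, 196.0, 45.6]
ee_rot: [0.0, 0.012, 1.0, -0.002]
force: [1.2, -0.6, -1.6]
opening: 0.212
gripper_force: 49.3
```

arm_command(increments=[[0,0,0,0,-0.4,0,1],[0,0,0,0,-0.81,0,1],[0,0,0,0,-0.81,0,1]])

```text
clock: 41.05
tcp_pos: [568.4, 131.2, 45.7]
ee_rot: [0.001, 0.013, 1.0, -0.001]
force: [0.5, -0.1, -1.2]
opening: 0.215
gripper_force: 49.3
```

arm_command(increments=[[0,0,0,0,-0.4,0,1],[0,0,0,0,-0.81,0,1],[0,0,0,0,-0.81,0,1]])

```text
clock: 41.35
tcp_pos: [568.1, 66.8, 45.6]
ee_rot: [0.001, 0.013, 1.0, -0.001]
force: [-0.6, -0.9, -1.1]
opening: 0.211
gripper_force: 49.3
```

arm_command(increments=[[0,0,0,0,-0.4,0,1],[0,0,0,0,-0.81,0,1],[0,0,0,0,-0.81,0,1],[0,0,0,0,-0.81,0,1]])

```text
clock: 41.75
tcp_pos: [567.7, 7.0, 46.1]
ee_rot: [0.001, 0.011, 1.0, 0.001]
force: [-0.7, 1.2, -0.1]
opening: 0.212
gripper_force: 49.3
```

```bash
python3 -c "
from h import *
s=manip.state();print(s['joints'],turn(1.551))"; python3 it.py
```

```text
[ 0.75249166  0.59999609 -1.06521447  1.83360218  0.59762837  1.06918188
  1.00690959] [-0.001  0.001  0.001]
  skip [ 605. -120.] 50.0
top butt [568.3 452.9] mid [538.3 453.1] yaw -0.007 L 120.8 hw 18.1 bw 31.6 V 102.0 z [ 8.2 14. ] n 320
side butt [570.9 455.8] mid [540.9 455.4] yaw 0.013 L 124.3 hw 26.4 bw 35.7 V 99.0 z [ 8.9 16.2] n 112
  skip [619.  39.] 237.0
```

arm_command(increments=[[0,0,0,0,0,-0.15,1],[0,0,0,0,0,-0.36,1],[0,0,0,0,0,-0.36,1],[0,0,0,0.06,0,-0.36,1],[0,0,0,0.12,0,-0.36,1],[0,0,0,0.18,0,-0.36,1],[0,0,0,0.2,0,-0.36,1]])

```text
clock: 42.55
tcp_pos: [583.8, 6.7, 16.5]
ee_rot: [0.001, 0.01, 1.0, 0.001]
force: [0.2, -0.7, -1.1]
opening: 0.212
gripper_force: 59.0
```

arm_command(increments=[[0,0,0,0.025,0,0,1],[0,0,0,0.025,0,0,1]])

```text
clock: 42.75
tcp_pos: [585.3, 6.6, 16.6]
ee_rot: [0.001, 0.01, 1.0, 0.0]
force: [0.3, 0.3, -1.3]
opening: 0.212
gripper_force: 59.0
```

arm_command(increments=[[0,0,0,0.02,0,0,1],[0,0,0,0.02,0,0,1]])

```text
clock: 42.95
tcp_pos: [586.8, 6.5, 16.6]
ee_rot: [0.001, 0.01, 1.0, 0.0]
force: [-0.6, -0.1, -0.6]
opening: 0.207
gripper_force: 59.0
```

arm_command(increments=[[0,0,0,0.02,0,0,1],[0,0,0,0.02,0,0,1]])

```text
clock: 43.15
tcp_pos: [587.6, 6.5, 16.4]
ee_rot: [-0.0, 0.01, 1.0, 0.0]
force: [-4.0, -0.8, 0.8]
opening: 0.213
gripper_force: 59.2
```

arm_command(increments=[[0,0,0,0.02,0,0,1],[0,0,0,0.02,0,0,1]])

```text
clock: 43.35
tcp_pos: [587.7, 6.5, 15.9]
ee_rot: [-0.002, 0.01, 1.0, -0.0]
force: [-10.1, -0.5, 3.7]
opening: 0.207
gripper_force: 59.5
```

arm_command(increments=[[0,0,0,-0.015,0,0,1],[0,0,0,-0.015,0,0,0.1],[0,0,0,-0.015,0,0,0.1],[0,0,0,-0.015,0,0,0.1],[0,0,0,-0.015,0,0.3,0.1],[0,0,0,-0.015,0,0.7,0.1],[0,0,0,-0.015,0,1,0.1],[0,0,0,-0.015,0,1,0.1]])

```text
clock: 44.15
tcp_pos: [591.0, 7.1, 100.2]
ee_rot: [0.003, 0.01, 1.0, 0.0]
force: [0.5, 0.1, -0.4]
opening: 0.453
gripper_force: 0.0
```

arm_command(increments=[[0,0,0,-0.05,0.5,0,-1],[0,0,0,-0.1,0.93,0,-1],[0,0,0,-0.1,0.93,0,-1]])

```text
clock: 44.45
tcp_pos: [579.4, 86.9, 96.9]
ee_rot: [0.001, 0.007, 1.0, 0.002]
force: [0.1, 0.4, 0.2]
opening: 0.932
gripper_force: 0.0
```

arm_command(increments=[[0,0,0,-0.05,0.5,0,-1],[0,0,0,-0.1,0.93,0,-1],[0,0,0,-0.1,0.93,0,-1]])

```text
clock: 44.75
tcp_pos: [571.1, 161.1, 96.9]
ee_rot: [0.001, 0.007, 1.0, 0.002]
force: [0.1, -0.0, 0.1]
opening: 1.005
gripper_force: 0.0
```

arm_command(increments=[[0,0,0,-0.05,0.5,0,-1],[0,0,0,-0.1,0.93,0,-1],[0,0,0,-0.1,0.93,0,-1]])

```text
clock: 45.05
tcp_pos: [562.9, 235.0, 96.8]
ee_rot: [0.001, 0.007, 1.0, 0.002]
force: [-0.3, 0.1, 0.8]
opening: 1.004
gripper_force: 0.0
```

arm_command(increments=[[0,0,0,-0.05,0.5,0,-1],[0,0,0,-0.1,0.93,0,-1],[0,0,0,-0.1,0.93,0,-1]])

```text
clock: 45.35
tcp_pos: [554.7, 308.9, 96.7]
ee_rot: [0.0, 0.007, 1.0, 0.002]
force: [-0.8, 0.6, 0.2]
opening: 0.996
gripper_force: 0.0
```

arm_command(increments=[[0,0,0,-0.05,0.5,0,-1],[0,0,0,-0.1,0.93,0,-1],[0,0,0,-0.1,0.93,0,-1]])

```text
clock: 45.65
tcp_pos: [546.6, 382.8, 96.6]
ee_rot: [0.0, 0.008, 1.0, 0.002]
force: [-0.5, 0.4, 0.3]
opening: 1.0
gripper_force: 0.0
```

arm_command(increments=[[0,0,0,-0.05,0.5,0,-1],[0,0,0,-0.1,0.93,0,-1],[0,0,0,-0.1,0.93,0,-1],[0,0,0,-0.1,0.93,0,-1]])

```text
clock: 46.05
tcp_pos: [540.9, 452.4, 95.9]
ee_rot: [0.0, 0.01, 1.0, -0.0]
force: [0.9, -1.2, 0.4]
opening: 1.001
gripper_force: 0.0
```

```bash
python3 -c "
from h import *
s=manip.state();print(s['tcp_pos'],s['joints'],turn(1.558))
bar('top');bar('side')"; python3 it.py
```

```text
[540.94309337 452.38905936  95.89610793] [-0.11915867  0.7671502  -0.99889899  1.43442126  0.65315486  1.29260906
  0.38363176] [0.    0.001 0.005]
top 651 z 13.0 rect [626.7 -24.4] [ 21.9 276.8] 1.559 slope -0.0076 y [-162.9  113.9]
side 317 z 13.9 rect [627.2 -23.2] [ 22.3 279. ] 1.55 slope -0.0269 y [-162.5  116.4]
top butt [619.1   8. ] mid [589.2   8.9] yaw -0.031 L 126.0 hw 21.4 bw 31.3 V 112.0 z [ 8.2 13.5] n 319
top butt [618.5 -53.6] mid [588.5 -53. ] yaw -0.02 L 126.0 hw 36.6 bw 30.0 V 114.0 z [ 7.5 13.5] n 300
top butt [ 617.7 -118.7] mid [ 587.7 -118. ] yaw -0.022 L 125.9 hw 27.4 bw 24.1 V 97.0 z [ 8.1 13. ] n 286
side butt [550.  433.1] mid [520.  434.1] yaw -0.033 L 124.5 hw 26.8 bw 36.8 V 78.0 z [ 9.  16.5] n 111
  skip [575.  37.] 184.0
```

arm_command(increments=[[0,0,0,-0.29,-0.26,0.5,-1],[0,0,0,-0.29,-0.26,0.5,-1],[0,0,0,-0.29,-0.26,0.5,-1]])

```text
clock: 46.55
tcp_pos: [518.5, 431.1, 137.8]
ee_rot: [0.002, 0.011, 1.0, 0.001]
force: [0.9, -0.4, -0.6]
opening: 0.999
gripper_force: 0.0
```

```bash
python3 it.py; python3 -c "
from h import *
c=cap('side'); cv2.imwrite('pics/last.png',cv2.resize(c['img'][120:230,180:320,::-1],None,fx=5,fy=5))"
```

```text
top butt [619.1   8. ] mid [589.2   8.9] yaw -0.031 L 125.9 hw 18.4 bw 31.3 V 112.0 z [ 8.1 13.8] n 315
top butt [621.8 -53.4] mid [591.8 -53.7] yaw 0.008 L 129.3 hw 36.5 bw 30.9 V 114.0 z [ 7.4 13.8] n 300
top butt [ 617.8 -119.2] mid [ 587.8 -118.2] yaw -0.033 L 126.1 hw 21.3 bw 24.8 V 97.0 z [ 8.6 13.8] n 288
side butt [549.9 433.3] mid [519.9 434.6] yaw -0.044 L 123.0 hw 27.9 bw 37.7 V 72.0 z [ 8.8 15.5] n 112
  skip [619.  55.] 255.0
```

View pics/last.png

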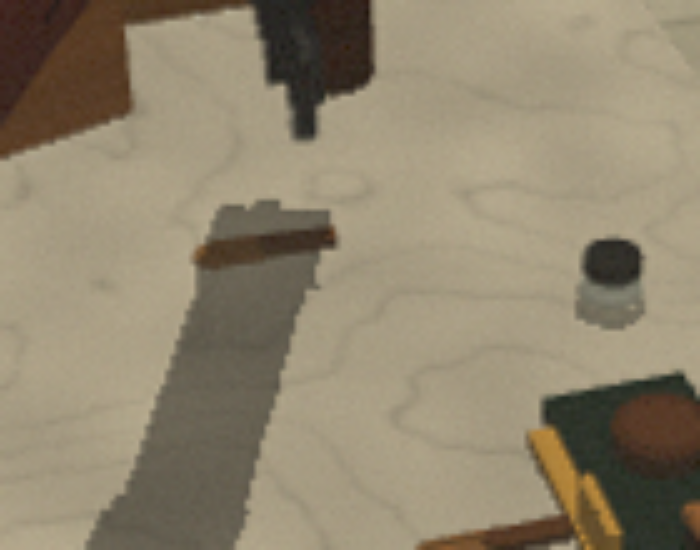

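arm_command(increments=[[0,0,-0.01,0,0.01,-0.4,-1],[0,0,-0.01,0,0.01,-0.8,-1],[0,0,-0.01,0,0.01,-1,-1],[0,0,-0.01,0,0.01,-1,-1]])

```text
clock: 47.1
tcp_pos: [516.6, 431.6, 53.6]
ee_rot: [-0.001, 0.018, 1.0, -0.001]
force: [-0.1, -0.1, 0.2]
opening: 0.999
gripper_force: 0.0
```

arm_command(increments=[[0,0,0,0,0,-0.25,-1],[0,0,0,0,0,-0.5,-1],[0,0,0,0,0,-0.5,-1],[0,0,0,0,0,-0.5,1],[0,0,0,0,0,-0.5,1],[0,0,0,0,0,-0.5,1],[0,0,0,0,0,-0.5,1],[0,0,0,0,0,-0.5,1],[0,0,0,0,0,-0.5,1],[0,0,0,0,0,-0.5,1],[0,0,0,0,0,-0.5,1]], force=50)

```text
clock: 48.2
tcp_pos: [517.8, 433.4, 17.4]
ee_rot: [0.001, 0.018, 1.0, 0.001]
force: [-1.5, 0.3, 5.4]
opening: 0.208
gripper_force: 49.4
```

arm_command(increments=[[0,0,0,0,0,0.2,1],[0,0,0,0,0,0.36,1],[0,0,0.01,0.06,-0.45,0.36,1],[0,0,0.01,0.12,-0.91,0.36,1],[0,0,0.01,0.12,-0.91,0.36,1]])

```text
clock: 48.7
tcp_pos: [530.0, 354.2, 45.7]
ee_rot: [0.001, 0.013, 1.0, -0.002]
force: [0.4, 0.7, -1.9]
opening: 0.211
gripper_force: 49.0
```

arm_command(increments=[[0,0,0,0.06,-0.45,0,1],[0,0,0,0.12,-0.91,0,1],[0,0,0,0.12,-0.91,0,1]])

```text
clock: 49.0
tcp_pos: [539.1, 281.4, 45.5]
ee_rot: [0.001, 0.014, 1.0, -0.002]
force: [0.1, 0.1, -1.0]
opening: 0.213
gripper_force: 49.1
```

arm_command(increments=[[0,0,0,0.06,-0.45,0,1],[0,0,0,0.12,-0.91,0,1],[0,0,0,0.12,-0.91,0,1]])

```text
clock: 49.3
tcp_pos: [548.3, 208.8, 45.5]
ee_rot: [0.001, 0.014, 1.0, -0.001]
force: [-0.0, -0.6, -0.8]
opening: 0.211
gripper_force: 49.1
```

arm_command(increments=[[0,0,0,0.06,-0.45,0,1],[0,0,0,0.12,-0.91,0,1],[0,0,0,0.12,-0.91,0,1]])

```text
clock: 49.6
tcp_pos: [557.6, 136.2, 45.5]
ee_rot: [0.001, 0.014, 1.0, -0.001]
force: [0.4, 0.2, -0.9]
opening: 0.211
gripper_force: 49.2
```

arm_command(increments=[[0,0,0,0.06,-0.45,0,1],[0,0,0,0.12,-0.91,0,1],[0,0,0,0.12,-0.91,0,1],[0,0,0,0.12,-0.91,0,1]])

```text
clock: 50.0
tcp_pos: [566.0, 68.8, 46.0]
ee_rot: [0.001, 0.011, 1.0, 0.001]
force: [-0.5, 0.2, -0.4]
opening: 0.212
gripper_force: 49.2
```

```bash
python3 -c "
from h import *
s=manip.state();print(s['joints'],turn(1.551))"
```

```text
[ 0.6410471   0.60579005 -1.06548641  1.8275537   0.60252443  1.0732563
  0.89483784] [-0.001  0.001  0.002]
```

arm_command(increments=[[0,0,0,0,0,-0.15,1],[0,0,0,0,0,-0.36,1],[0,0,0,0,0,-0.36,1],[0,0,0,0.06,0,-0.36,1],[0,0,0,0.12,0,-0.36,1],[0,0,0,0.18,0,-0.36,1],[0,0,0,0.22,0,-0.36,1]])

```text
clock: 50.7
tcp_pos: [583.7, 69.1, 16.5]
ee_rot: [0.001, 0.01, 1.0, 0.001]
force: [-0.7, -0.3, -0.6]
opening: 0.214
gripper_force: 57.9
```

arm_command(increments=[[0,0,0,0.025,0,0,1],[0,0,0,0.025,0,0,1]])

```text
clock: 50.9
tcp_pos: [585.3, 69.0, 16.6]
ee_rot: [0.001, 0.01, 1.0, 0.001]
force: [-0.3, 0.5, -1.0]
opening: 0.212
gripper_force: 57.9
```

arm_command(increments=[[0,0,0,0.02,0,0,1],[0,0,0,0.02,0,0,1]])

```text
clock: 51.1
tcp_pos: [585.8, 69.0, 16.3]
ee_rot: [-0.0, 0.01, 1.0, 0.0]
force: [-4.0, 0.1, 0.9]
opening: 0.213
gripper_force: 58.1
```

arm_command(increments=[[0,0,0,0.02,0,0,1],[0,0,0,0.02,0,0,1]])

```text
clock: 51.3
tcp_pos: [585.9, 69.0, 15.9]
ee_rot: [-0.002, 0.01, 1.0, -0.0]
force: [-9.9, -0.5, 3.4]
opening: 0.212
gripper_force: 58.4
```

arm_command(increments=[[0,0,0,-0.015,0,0,1],[0,0,0,-0.015,0,0,0.1],[0,0,0,-0.015,0,0,0.1],[0,0,0,-0.015,0,0,0.1],[0,0,0,-0.015,0,0.3,0.1],[0,0,0,-0.015,0,0.7,0.1],[0,0,0,-0.015,0,1,0.1],[0,0,0,-0.015,0,1,0.1]])

```text
clock: 52.1
tcp_pos: [589.3, 69.7, 100.2]
ee_rot: [0.003, 0.01, 1.0, 0.001]
force: [0.2, 0.5, -0.1]
opening: 0.451
gripper_force: 0.0
```

arm_command(increments=[[0,0,0,0,0.5,0.3,0],[0,0,0,0,1,0.5,0],[0,0,0,0,1,0.5,0]])

```text
clock: 52.4
tcp_pos: [586.7, 156.3, 139.3]
ee_rot: [0.003, 0.007, 1.0, 0.003]
force: [-0.7, 0.2, 0.1]
opening: 0.501
gripper_force: 0.0
```

arm_command(increments=[[0,0,0,0,0.5,0.3,0],[0,0,0,0,1,0.5,0],[0,0,0,0,1,0.5,0]])

```text
clock: 52.7
tcp_pos: [585.8, 236.4, 179.1]
ee_rot: [0.002, 0.006, 1.0, 0.003]
force: [-0.4, 0.1, -0.4]
opening: 0.499
gripper_force: 0.0
```

arm_command(increments=[[0,0,0,0,0.5,0,0],[0,0,0,0,1,0,0],[0,0,0,0,1,0,0]])

```text
clock: 53.0
tcp_pos: [584.4, 315.3, 176.2]
ee_rot: [0.0, 0.006, 1.0, 0.002]
force: [-1.3, 1.1, -0.0]
opening: 0.496
gripper_force: 0.0
```

arm_command(increments=[[0,0,0,0,0.5,0,0],[0,0,0,0,1,0,0],[0,0,0,0,1,0,0],[0,0,0,0,1,0,0]])

```text
clock: 53.4
tcp_pos: [586.5, 389.8, 175.6]
ee_rot: [0.0, 0.009, 1.0, 0.0]
force: [0.4, -1.4, 0.0]
opening: 0.497
gripper_force: 0.0
```

```bash
python3 -c "
from h import *
bar('top');bar('side');dish('top');dish('side')
for n in('top','side'):
  c=cap(n); cv2.imwrite('pics/fin_%s.png'%n,cv2.resize(c['img'][130:300,180:420,::-1],None,fx=3.3,fy=3.3,interpolation=cv2.INTER_CUBIC))
  W=cloud(c);
  for y in(-120,-54,8,70):
    k=(abs(W[...,1]-y)<6)&(W[...,0]>480)&(W[...,0]<612);print(n,y,'z by x',[np.nanmedian(W[k&(abs(W[...,0]-x)<8)][:,2]).round(1) for x in(500,530,570,600)])
"; python3 it.py
```

```text
top 713 z 13.0 rect [626.7 -22.9] [ 21.9 273.8] 1.559 slope -0.0903 y [-159.9  113.9]
side 342 z 14.0 rect [627.2 -23.2] [ 22.3 279. ] 1.55 slope -0.1187 y [-162.5  116.4]
top 792 dish 367.5212097167969 -335.9317932128906 42.80330276489258
side 506 dish 365.22430419921875 -336.36846923828125 44.60464859008789
top -120 z by x [np.float64(3.7), np.float64(2.9), np.float64(12.3), np.float64(10.9)]
top -54 z by x [np.float64(5.5), np.float64(3.5), np.float64(11.9), np.float64(11.9)]
top 8 z by x [np.float64(4.4), np.float64(5.6), np.float64(13.4), np.float64(11.6)]
top 70 z by x [np.float64(5.5), np.float64(4.5), np.float64(12.0), np.float64(11.8)]
side -120 z by x [np.float64(7.0), np.float64(7.7), np.float64(14.7), np.float64(13.4)]
side -54 z by x [np.float64(7.2), np.float64(7.3), np.float64(10.5), np.float64(11.2)]
side 8 z by x [np.float64(8.2), np.float64(8.5), np.float64(10.7), np.float64(15.0)]
side 70 z by x [np.float64(8.5), np.float64(7.3), np.float64(12.9), np.float64(14.0)]
top butt [620.   70.3] mid [590.   69.9] yaw 0.011 L 129.0 hw 18.3 bw 33.1 V 112.0 z [ 8.2 13.5] n 312
top butt [619.2   7.8] mid [589.2   8.9] yaw -0.036 L 126.1 hw 18.9 bw 31.5 V 113.0 z [ 7.3 13.8] n 317
top butt [618.4 -53.7] mid [588.4 -53.1] yaw -0.021 L 125.9 hw 24.4 bw 30.0 V 115.0 z [ 7.8 13.6] n 291
top butt [ 617.7 -118.7] mid [ 587.7 -118. ] yaw -0.023 L 125.9 hw 18.3 bw 24.1 V 98.0 z [ 8.4 13.2] n 285
side butt [622.   71.5] mid [592.   72.4] yaw -0.028 L 130.2 hw 36.0 bw 36.3 V 99.0 z [10. 15.] n 172
  skip [519. -59.] 206.0
```

View pics/fin_top.png

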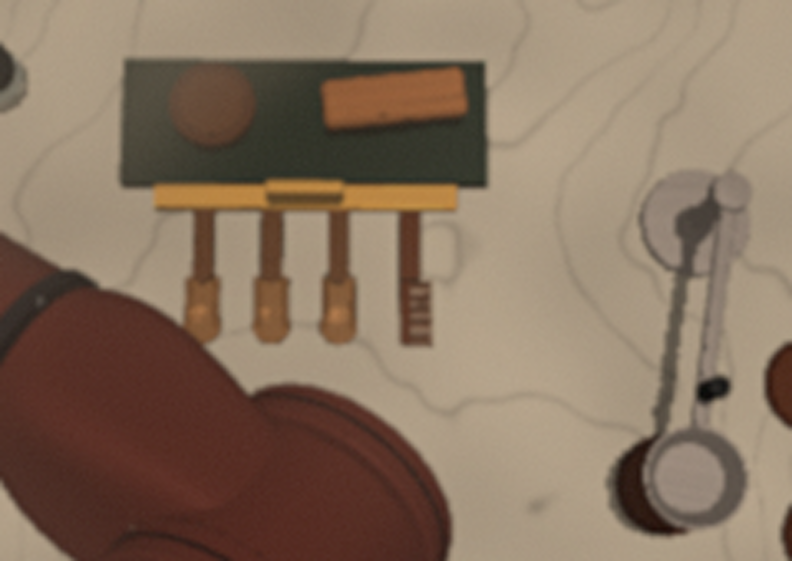

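```bash
python3 -c "
from h import *
print(manip.finish_job())"
```

```text
the job is handed in; nothing more can be done
None
```

The job is handed in at about 53 s on the robot clock, with no verdict returned: by the last pictures the dish hangs about 6 mm from the mat centre, the straightedge lies flush and centred on the slab edge, and the three shoehorns and one comb lie flat with their butts against it.

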